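# Kit the fastener cassettes and set the driver clutch

## Task

Get the bench ready for the next assembly job: take every blue fastener cassette out of the packed rack, tipping it out towards you by its top fin first because the rail behind holds it down, and stand each one upright in a bay of the wooden caddy, one per bay. Leave the grey cassettes in the rack, and turn the yellow clutch collar of the green driver until its red pointer clicks in at setting 5 (the group of five dots). Do not disturb the other things on the bench.

Things in the scene. Friction and masses are not known exactly. Their poses are not given: they have to be found in the camera images.
- rack: fixed plywood rack, a row of up to six upright cassettes side by side along its y, at every 47.5 mm from y = -119 to 119 mm, 1.5 mm gaps, so only tops and fronts can be reached. Origin: centre of underside; open front faces its -x (to the robot). Its floor is 8 mm above the bench, side cheeks 95 mm high, back panel 142 mm high.
- rack_lip (a point): middle of the top inner edge of the rack's front toe lip, 14 mm above the rack's floor, 8 mm thick, along rack y; 29.5 mm in front of the cassettes' centre line. It keeps a foot from being pulled out. Tip a cassette about it, top towards rack -x: from 0.15 rad on it is free of the rail, and then lifts out along its own axis, clear of the lip after 25 mm.
- rack_rail (a point): middle of the lower front edge of the yellow rail along the rack's back, 127 mm above the bench, 20 mm behind the cassettes' centre line; the rail is 18 deep, 14 high, and overhangs the rear 8 mm of the cassettes 7 mm above their tops, so they cannot be lifted straight up.
- blue1: blue upright plastic fastener cassette 56 deep (x) x 46 thick (y) x 112 tall, 0.2-0.4 kg, with a pull fin on top: a plate 14 thick (y), from 24 mm in front (-x) of the origin to 8 mm behind, its top 146 above the underside. Origin: centre of underside, z up, labelled front faces its -x. Yellow fin. To go to the caddy. Three or four blue ones are present.
- blue2: blue upright plastic fastener cassette 56 deep (x) x 46 thick (y) x 112 tall, 0.2-0.4 kg, with a pull fin on top: a plate 14 thick (y), from 24 mm in front (-x) of the origin to 8 mm behind, its top 146 above the underside. Origin: centre of underside, z up, labelled front faces its -x. Yellow fin. To go to the caddy. Three or four blue ones are present.
- blue3: blue upright plastic fastener cassette 56 deep (x) x 46 thick (y) x 112 tall, 0.2-0.4 kg, with a pull fin on top: a plate 14 thick (y), from 24 mm in front (-x) of the origin to 8 mm behind, its top 146 above the underside. Origin: centre of underside, z up, labelled front faces its -x. Yellow fin. To go to the caddy. Three or four blue ones are present.
- blue4: blue upright plastic fastener cassette 56 deep (x) x 46 thick (y) x 112 tall, 0.2-0.4 kg, with a pull fin on top: a plate 14 thick (y), from 24 mm in front (-x) of the origin to 8 mm behind, its top 146 above the underside. Origin: centre of underside, z up, labelled front faces its -x. Yellow fin. To go to the caddy. Three or four blue ones are present.
- grey1: grey upright plastic fastener cassette 56 deep (x) x 46 thick (y) x 112 tall, 0.2-0.4 kg, with a pull fin on top: a plate 14 thick (y), from 24 mm in front (-x) of the origin to 8 mm behind, its top 146 above the underside. Origin: centre of underside, z up, labelled front faces its -x. Black fin. Stays in the rack.
- grey2: grey upright plastic fastener cassette 56 deep (x) x 46 thick (y) x 112 tall, 0.2-0.4 kg, with a pull fin on top: a plate 14 thick (y), from 24 mm in front (-x) of the origin to 8 mm behind, its top 146 above the underside. Origin: centre of underside, z up, labelled front faces its -x. Black fin. Stays in the rack.
- caddy: loose wooden caddy, 80 (x) x 249 (y) x 40 high, about 1.3 kg, open on top, with four equal bays in a row along its y, centred at y = -91.5, -30.5, 30.5 and 91.5 mm, each 70 (x) x 56 (y) inside, floor 6 mm above its underside, walls 5 mm thick. Origin at the centre of its underside, z up. One upright cassette fits in each bay, its front facing the caddy's -x or +x.
- driver: fixed green cordless driver parked nose-up in a steel bench holster (100 x 100 x 35); origin: centre of the holster's underside, barrel along its z, handle and black battery stretch level along its +x to 180 mm, up to 112 mm high. The yellow clutch collar near the top is 50 across, 132 to 159 mm high; in its middle is a steel bit holder 18 across, up to 185 mm.
- scale (a point): centre of the top of the black scale disc under the collar (80 across, top 131 mm above the bench): six groups of one to six white dots, spaced 0.6 rad counterclockwise seen from above, the one-dot group at 1.642 rad from the driver's +x. The collar's red pointer line, on its top and side, points at the setting.
- collar (a joint): clutch collar, turning about the vertical, counterclockwise from above positive (rad). Setting n is at 0.6*(n-1): setting 1 at 0, setting 5 at 2.4, setting 6 at 3.0. Stops just past 1 and 6. Clicks into a detent at each setting: let go, it settles into the nearest one. Turning takes under 0.3 N m. It starts somewhere from 1 to 3.
- collar_grip (a point): point on the collar's axis 20 mm above its underside (7 mm below its top), moving with the collar
- gear: bystander: red printed gear, 58 across, 22 high, origin centre of underside
- gluejar: bystander: glue jar with orange cap, 52 across, 75 high, origin centre of underside
- tape: bystander: yellow tape measure 62 x 34 x 60 high, origin centre of underside

How it is judged:
By the outcome, as a careful person would: the job done as asked, in the order asked, and still so for the second after the job is handed in, with the robot touching nothing.
Of blue1, blue2, blue3, blue4 only 3 to 4 are there at a start; the rules pass over those that are not, and their reading is None.
At some moment in a run one of caddy may be knocked a few centimetres aside while the robot is not near it.
Once in a run the grip may slacken for a moment while it holds something.
It also fails if it takes over 210 s, if anything falls off the work surface, if the arm or the gripper's body presses on something with over 40 N, if the wrist force passes 120 N, or if a joint passes its speed limit or range.

## Robot

A 6-joint arm with a two-finger parallel gripper is mounted at the origin on the work surface. World frame = base frame: x ahead of the robot, y to its left, z up, the work surface at z = 0. Lengths are in m, angles in rad, forces in N, time in s.
With the tool pointing down it reaches from about 0.25 to 0.775 m from the base axis. Payload 4 kg.
Tool frame: the origin (TCP) lies on the centre line of the jaws, within the pads' length; the fingertips stand 8 mm ahead of it and the grasp point (between the pads) lies 11 mm behind it; y points along the fingers, x is the direction in which the jaws open and shut, and the axes are right-handed (so a half turn about y gives the same grasp; the last joint's range is limited). The gripper opens to 94 mm and grips with 3 to 60 N. Pads are 16 mm wide; open, the fingers measure 119 mm over their backs; the gripper's body (75 mm by 177 mm) begins 78 mm behind the grasp point.
Start: joints at [-1.344, 0.087, 1.371, -0, 1.684, -0.103], TCP at [0.178, -0.52, 0.214] pointing down, gripper open.
Joint ranges: [-3.1, 3.1], [-0.76, 2.03], [0.27, 2.55], [-1.08, 4.22], [0.17, 2.65], [-2.57, 2.57]. Speed limits (rad/s): [2.79, 2.79, 3.14, 3.14, 3.14, 3.14].

## Interface

Orientations are given as [roll, pitch, yaw] about the fixed x, y, z axes, in that order (R = Rz(yaw) Ry(pitch) Rx(roll)).
In Python, from bench import robot gives the robot as it stands.
- The arm moves only by the tool step_arm, never from a script. Its argument "commands" is a list of rows, each an object with "xyz": the shift along the world's x, y, z in m, a list of three; "twist": the turn, a rotation vector about the world's x, y, z in degrees, a list of three. In form: [{"xyz": [tx, ty, tz], "twist": [ax, ay, az]}, ...]. A call has 1 to 12 rows; each row is the pose to reach, as a shift and turn from the pose commanded when the call began; what a row does not reach only later rows make up. A row lasts 1/12 s, in which the tool goes at most 41.7 mm and 7.16 degrees, less where a joint would pass 70% of its speed; a pose out of reach is approached as far as the arm can. A call with a gripper value outside its range is refused whole. "fingers" is the closure in counts, from 0 (fully open) to 255 (shut), set as the call begins (left out, the last holds). The fingers move at their own pace and stop on an object; the grip force is fixed at half the most. Time passes only in rows, so rows that repeat a pose let the fingers close. It gives the time, the measured TCP pose, the force and the opening at its end, in the units of the state.
- robot.get_obs(): the state, without advancing time (a new reading comes with each control period).
- robot.snapshot(name): name is "scene" or "top"; returns (picture, depth): 480x640x3 uint8, red, green, blue; 480x640 float32, m along the optical axis (not along the pixel's ray), 0 where there is no reading.
- robot.camera_info(name): a dict with "fx", "fy", "cx", "cy" (pixels), "R" (3x3) and "t" (3): a world point X has camera coordinates R X + t. Camera axes: x right, y down, z forward; pixel columns grow to the right and rows downward; lengths in m; the calibration is good to about 2 mm. A picture is of the moment at which its call begins. camera_info takes no time and is no camera call.
- robot.close_job(): hands the job in, once; it reports no verdict.
The state is a dict: "time": time; "joint_positions": joint angles; "qvel": joint speeds; "joint_torque": joint torques, N m; "tool_pos": TCP position; "ee_rot": TCP orientation; "wrist_force": force on the tool from outside, world axes, zero at the start; "wrist_torque": the same for the moment, N m; "width": finger opening in m.
Only numpy, scipy, OpenCV 4.12 (cv2) and the standard library are available. Lean on these libraries where they do the work, as an engineer would, in place of code of your own. Each camera call takes 0.05 s, during which the arm holds its last target.

## Working session

There is one attempt and no reset: what is moved stays moved. The work goes in short steps, Python scripts to look and compute and a tool call to move; the robot and the scene stay as the last step left them, time stands still between calls to the robot, and variables do not carry over. Pictures are saved under pics/ and viewed, and the job is handed in when it is done.

Besides the shell and the picture viewer there is one more tool, called after "Request:" by a JSON object that holds its "op" and its "data", one argument or row to a line. step_arm: Moves the arm, as the interface text tells. Its arguments: {"type":"object","properties":{"commands":{"type":"array"},"fingers":{"type":"number"}},"required":["commands"]}

```bash
ls -la; mkdir -p pics; python3 - <<'E'
from bench import robot
import cv2,numpy as np
print(robot.get_obs())
for n in("scene","top"):
    p,d=robot.snapshot(n); cv2.imwrite(f"pics/{n}0.png",p[:,:,::-1]); np.save(f"pics/{n}0.npy",d)
    print(n,robot.camera_info(n), d.min(), d.max())
E
```

```text
total 12
drwxr-xr-x  3 agent agent 4096 Dec  6 08:27 .
drwxr-xr-x 23 root  root  4096 Dec  6 08:27 ..
drwxr-xr-x  2 agent agent 4096 Dec  6 08:27 pics
{'time': 0.0, 'joint_positions': array([-1.34407701e+00,  8.79461310e-02,  1.37224673e+00, -1.32431583e-05,
        1.68358807e+00, -1.03106036e-01]), 'qvel': array([ 0.00025784,  0.0010424 ,  0.00075447, -0.00045243,  0.00149483,
       -0.00036132]), 'joint_torque': array([-1.73371509e-04, -3.40183353e+01, -3.02424932e+01,  7.18196877e-02,
        3.30556172e-02, -1.72528748e-04]), 'tool_pos': array([ 0.17800138, -0.51983996,  0.21231282]), 'ee_rot': array([-1.57058419,  0.00217801, -1.24097222]), 'wrist_force': array([-0.12504007,  0.07137214,  0.20428019]), 'wrist_torque': array([-0.01323628, -0.05397521,  0.00977053]), 'width': 0.09397626096560813}
scene {'fx': 502.48903863469, 'fy': 502.48903863469, 'cx': 319.4177042178766, 'cy': 229.1397869706137, 'R': array([[-0.90092017,  0.43397323, -0.00317533],
       [ 0.40138118,  0.83043274, -0.38636074],
       [-0.16503331, -0.3493547 , -0.92234229]]), 't': array([ 0.50809877, -0.16985709,  1.38946044])} 0.0 2.6650016
top {'fx': 615.2680246318257, 'fy': 615.2680246318257, 'cx': 312.5494531732129, 'cy': 235.36569640191354, 'R': array([[-0.00831519, -0.99995892,  0.00360781],
       [-0.97068653,  0.00720499, -0.24024103],
       [ 0.24020516, -0.0054997 , -0.97070656]]), 't': array([-0.01966567,  0.58152546,  1.37351267])} 0.0 2.5624418
```

View pics/scene0.png

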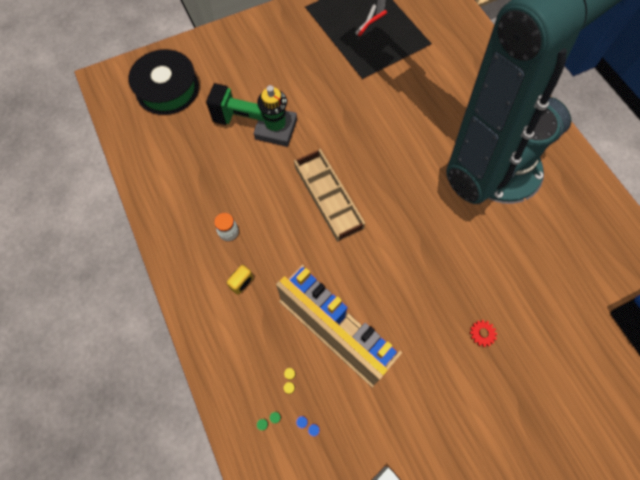

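View pics/top0.png

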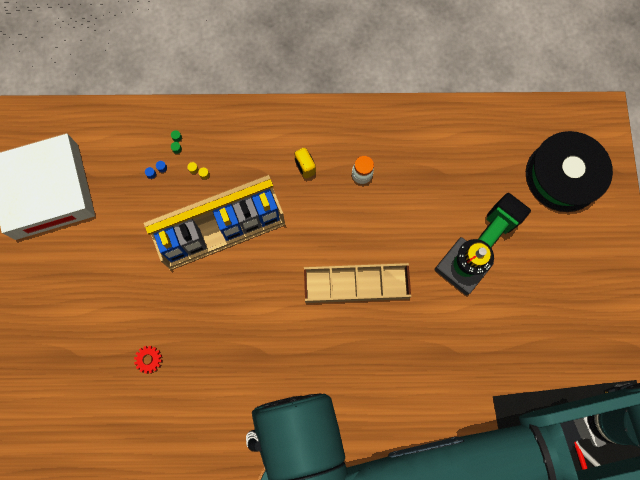

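```bash
cat > h.py <<'E'
from bench import robot
import cv2,numpy as np
def snap(n,tag):
    p,d=robot.snapshot(n); cv2.imwrite(f"pics/{tag}.png",p[:,:,::-1]); np.save(f"pics/{tag}.npy",d); return p,d
def load(tag): return cv2.imread(f"pics/{tag}.png")[:,:,::-1],np.load(f"pics/{tag}.npy")
def cloud(n,d):
    c=robot.camera_info(n); v,u=np.mgrid[0:480,0:640]
    P=np.stack([(u-c['cx'])/c['fx']*d,(v-c['cy'])/c['fy']*d,d],-1)
    W=(P-c['t'])@c['R']; W[d==0]=np.nan; return W
def ray(n,u,v,z):
    c=robot.camera_info(n); r=np.array([(u-c['cx'])/c['fx'],(v-c['cy'])/c['fy'],1.])@c['R']; o=-c['R'].T@c['t']
    s=(z-o[2])/r[2]; return o+s*r
def proj(n,X):
    c=robot.camera_info(n); q=c['R']@np.asarray(X)+c['t']; return c['fx']*q[0]/q[2]+c['cx'],c['fy']*q[1]/q[2]+c['cy']
def crop(p,x0,x1,y0,y1,k,name):
    cv2.imwrite(f"pics/{name}.png",cv2.resize(p[y0:y1,x0:x1,::-1],None,fx=k,fy=k,interpolation=cv2.INTER_CUBIC))
def hsv(p): return cv2.cvtColor(np.ascontiguousarray(p),cv2.COLOR_RGB2HSV)
E
python3 - <<'E'
from h import *
p,d=load("top0"); 
crop(p,135,295,165,285,5,"rk0"); crop(p,290,420,250,315,6,"cd0"); crop(p,425,535,185,305,5,"dr0")
W=cloud("top",d)
for (u,v) in [(330,325),(210,205),(163,240),(270,200),(357,290),(475,258),(364,165),(306,160),(148,360)]:
    print(u,v,W[v,u].round(4))
print(d[325,325:345])
E
```

```text
330 325 [ 0.3789 -0.0644 -0.0014]
210 205 [0.6354 0.2065 0.144 ]
163 240 [0.5534 0.3064 0.1511]
270 200 [0.6538 0.0731 0.1195]
357 290 [ 0.4567 -0.128   0.036 ]
475 258 [ 0.5066 -0.3787  0.1561]
364 165 [ 0.7555 -0.15    0.0714]
306 160 [ 0.7735 -0.0099  0.0602]
148 360 [0.3002 0.3621 0.0073]
[1.4631605 1.4662683 1.4672202 1.4634383 1.4685038 1.4662578 1.4644113
 1.4595472 1.460813  1.4660616 1.4637598 1.4641368 1.4572281 1.4647307
 1.4658616 1.4611675 1.4634753 1.4642749 1.4617028 1.4586722]
```

View pics/rk0.png

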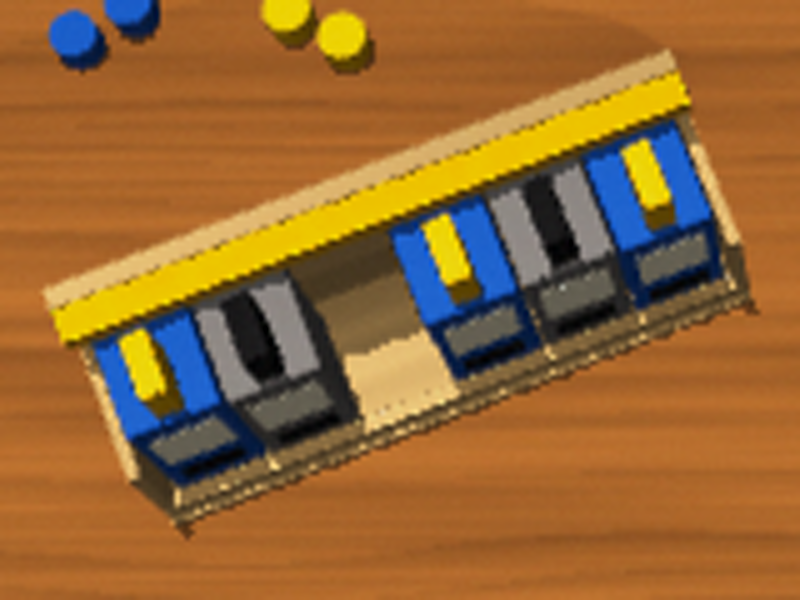

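View pics/cd0.png

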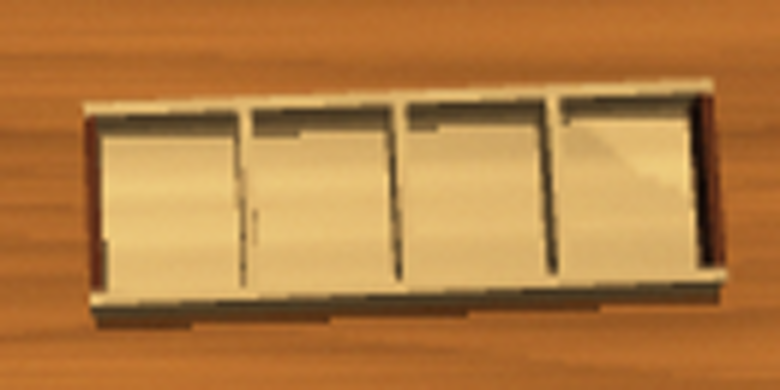

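View pics/dr0.png

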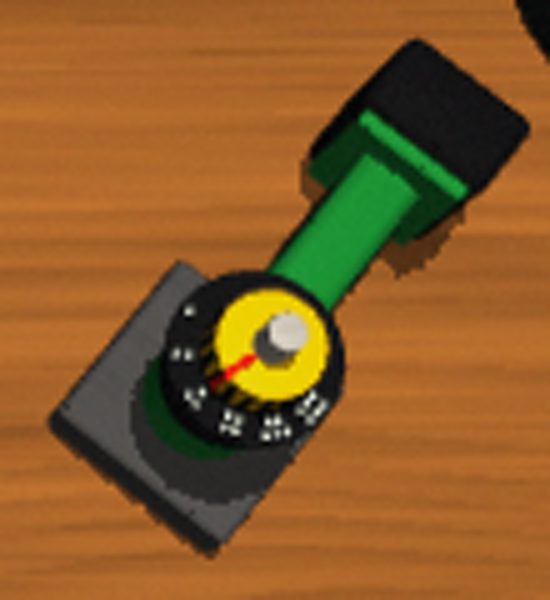

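```bash
python3 - <<'E'
from h import *
p,d=load("top0"); H=hsv(p); W=cloud("top",d)
def comps(m,mn):
    n,l,s,c=cv2.connectedComponentsWithStats(m.astype(np.uint8)); return [(s[i,4],c[i],l==i) for i in range(1,n) if s[i,4]>=mn]
# yellow bright
m=(H[...,0]>20)&(H[...,0]<30)&(H[...,1]>200)&(H[...,2]>200)
for a,c,mm in comps(m,8):
    print(a,c.round(1),np.nanmedian(W[mm],0).round(4), H[mm].mean(0).round(0))
    if c[1]>200 and a<120 and c[0]<290: print('   fin ray',ray("top",*c,0.154).round(4))
    if a>300:
        v,u=np.nonzero(mm); uv=np.stack([u,v],1).astype(np.float32); 
        r=cv2.minAreaRect(uv); b=cv2.boxPoints(r); print(b.round(1)); print([ray("top",*q,0.141).round(4) for q in b])
# caddy
m=(W[...,2]>0.025)&(W[...,2]<0.05)
for a,c,mm in comps(m,150):
    print('h25-50',a,c.round(1))
v,u=np.nonzero(m&(abs(np.mgrid[0:480,0:640][1]-357)<60)&(abs(np.mgrid[0:480,0:640][0]-284)<25)); r=cv2.minAreaRect(np.stack([u,v],1).astype(np.float32)); b=cv2.boxPoints(r); print(b); print([ray("top",*q,0.04).round(4) for q in b])
for q in [(84,108),(712,82),(725,272),(92,298)]:
    u,v=290+q[0]/6,250+q[1]/6; print('cad corner',ray("top",u,v,.04).round(4))
E
```

```text
263 [304.5 158.9] [ 0.7764 -0.0074  0.0592] [ 25. 253. 231.]
71 [191.6 166.1] [0.7743 0.2764 0.0199] [ 26. 248. 231.]
69 [202.8 171.4] [0.7607 0.2479 0.0195] [ 26. 249. 232.]
904 [208.3 206. ] [0.6334 0.2114 0.1411] [ 25. 255. 236.]
[[144.7 226.7]
 [269.9 178.6]
 [272.4 185. ]
 [147.2 233.1]]
[array([0.5867, 0.3512, 0.141 ]), array([0.6982, 0.0723, 0.141 ]), array([0.6828, 0.0666, 0.141 ]), array([0.5718, 0.3448, 0.141 ])]
70 [263.8 199.6] [0.6441 0.0847 0.154 ] [ 27. 246. 235.]
70 [224.  214.5] [0.6107 0.1727 0.1542] [ 27. 245. 235.]
   fin ray [0.6101 0.1729 0.154 ]
71 [163.1 237.4] [0.5583 0.3055 0.154 ] [ 27. 245. 234.]
   fin ray [0.5587 0.3058 0.154 ]
252 [478.6 253.7] [ 0.5156 -0.3849  0.1592] [ 26. 251. 234.]
h25-50 519 [ 60.9 204.9]
h25-50 177 [252.2 228. ]
h25-50 871 [457.8 269.8]
h25-50 1032 [358.2 281.7]
[[303.2894  266.94623]
 [408.98093 262.54242]
 [410.42636 297.23218]
 [304.73483 301.636  ]]
[array([ 0.5121, -0.0018,  0.04  ]), array([ 0.5208, -0.2529,  0.04  ]), array([ 0.438 , -0.2525,  0.04  ]), array([ 0.4296, -0.0048,  0.04  ])]
cad corner [ 0.5095 -0.0035  0.04  ]
cad corner [ 0.5181 -0.252   0.04  ]
cad corner [ 0.4425 -0.2536  0.04  ]
cad corner [ 0.4342 -0.0063  0.04  ]
```

```bash
python3 - <<'E'
from h import *
p,d=load("scene0"); H=hsv(p); W=cloud("scene",d)
def comps(m,mn):
    n,l,s,c=cv2.connectedComponentsWithStats(m.astype(np.uint8)); return [(s[i,4],c[i],l==i) for i in range(1,n) if s[i,4]>=mn]
m=(H[...,0]>20)&(H[...,0]<30)&(H[...,1]>200)&(H[...,2]>200)
for a,c,mm in comps(m,8):
    print(a,c.round(1),np.nanmedian(W[mm],0).round(4), ray("scene",*c,0.154).round(4))
for X in [(.6441,.0847,.154),(.6107,.1729,.154),(.5587,.3058,.154),(.5095,-.0035,.04),(.5181,-.252,.04),(.4425,-.2536,.04),(.4342,-.0063,.04)]: print(proj("scene",X))
crop(p,260,420,250,390,5,"rk0s"); crop(p,285,375,140,250,5,"cd0s"); crop(p,200,310,75,150,6,"dr0s")
E
```

```text
(np.float64(303.1814695950958), np.float64(274.1254675964536))
(np.float64(334.42986822088926), np.float64(302.8543056588451))
(np.float64(385.0695510977291), np.float64(348.4092306893666))
(np.float64(338.1898419031603), np.float64(235.58488433509407))
(np.float64(294.1444756649762), np.float64(159.93678852763546))
(np.float64(319.1455394645699), np.float64(148.96324704860814))
(np.float64(364.084942278326), np.float64(222.77069188321417))
```

View pics/rk0s.png

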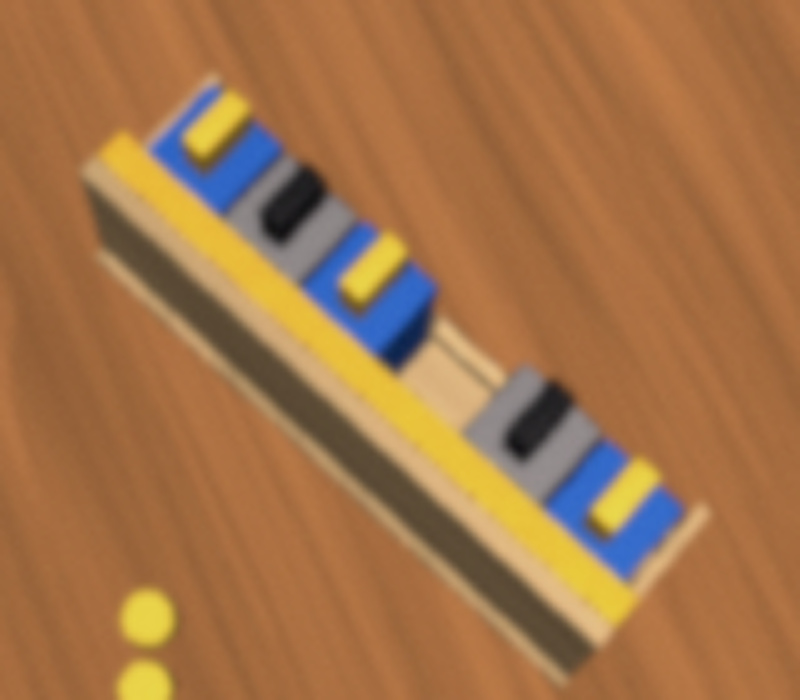

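View pics/cd0s.png

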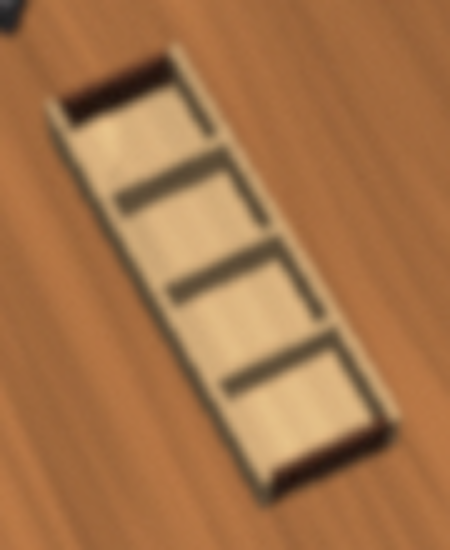

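Request:
{"op": "step_arm", "data": {
  "commands": [
    {"xyz":[0.01,0.01,0.04],"twist":[0,0,0]},
    {"xyz":[0.03,0.03,0.08],"twist":[0,0,0]},
    {"xyz":[0.05,0.06,0.1],"twist":[0,0,0]},
    {"xyz":[0.07,0.09,0.1],"twist":[0,0,0]},
    {"xyz":[0.09,0.12,0.1],"twist":[0,0,0]},
    {"xyz":[0.11,0.15,0.1],"twist":[0,0,0]},
    {"xyz":[0.13,0.18,0.1],"twist":[0,0,0]},
    {"xyz":[0.15,0.21,0.1],"twist":[0,0,0]},
    {"xyz":[0.17,0.24,0.1],"twist":[0,0,0]},
    {"xyz":[0.19,0.27,0.1],"twist":[0,0,0]},
    {"xyz":[0.21,0.3,0.1],"twist":[0,0,0]},
    {"xyz":[0.23,0.33,0.1],"twist":[0,0,0]}
  ],
  "fingers": 146
}}

```text
time: 1.1
tool_pos: [0.4085, -0.1886, 0.3131]
ee_rot: [-1.571, 0.0, -1.241]
wrist_force: [0.8, -0.2, 0.8]
width: 0.0399
```

Request:
{"op": "step_arm", "data": {
  "commands": [
    {"xyz":[0.025,0.03,0],"twist":[0,0,0]},
    {"xyz":[0.05,0.06,0],"twist":[0,0,0]},
    {"xyz":[0.075,0.09,0],"twist":[0,0,0]},
    {"xyz":[0.1,0.12,0],"twist":[0,0,1]},
    {"xyz":[0.125,0.15,0],"twist":[0,0,2]},
    {"xyz":[0.15,0.18,0],"twist":[0,0,2.3]},
    {"xyz":[0.175,0.205,0],"twist":[0,0,2.3]},
    {"xyz":[0.2,0.235,0],"twist":[0,0,2.3]},
    {"xyz":[0.225,0.26,0],"twist":[0,0,2.3]},
    {"xyz":[0.236,0.275,-0.01],"twist":[0,0,2.3]},
    {"xyz":[0.236,0.275,-0.03],"twist":[0,0,2.3]},
    {"xyz":[0.236,0.275,-0.04],"twist":[0,0,2.3]}
  ]
}}

```text
time: 2.1
tool_pos: [0.644, 0.0859, 0.2696]
ee_rot: [-1.576, 0.001, -1.199]
wrist_force: [-0.4, -0.1, -0.9]
width: 0.0401
```

Request:
{"op": "step_arm", "data": {
  "commands": [
    {"xyz":[0,0,-0.02],"twist":[0,0,0]},
    {"xyz":[0,-0.001,-0.04],"twist":[0,0,0]},
    {"xyz":[0,-0.001,-0.06],"twist":[0,0,0]},
    {"xyz":[0,-0.001,-0.08],"twist":[0,0,0]},
    {"xyz":[0,-0.001,-0.09],"twist":[0,0,0]},
    {"xyz":[0,-0.001,-0.1],"twist":[0,0,0]},
    {"xyz":[0,-0.001,-0.1],"twist":[0,0,0]},
    {"xyz":[0,-0.001,-0.1],"twist":[0,0,0]}
  ]
}}

```text
time: 2.77
tool_pos: [0.6441, 0.0833, 0.1737]
ee_rot: [-1.571, -0.0, -1.201]
wrist_force: [-0.3, 0.9, 0.1]
width: 0.0403
```

```bash
python3 - <<'E'
from h import *
p,d=snap("scene","s1"); crop(p,250,410,220,340,5,"s1c")
p,d=snap("top","t1"); crop(p,200,360,150,270,5,"t1c")
o=robot.get_obs(); print(o['tool_pos'],o['ee_rot'],o['joint_positions'])
E
```

```text
[0.64484732 0.08355132 0.17525413] [-1.56816859e+00 -9.77402636e-04 -1.20101472e+00] [ 4.17359601e-02  3.18601708e-01  1.17353681e+00 -7.88663926e-05
  1.64665161e+00  1.24274331e+00]
```

View pics/s1c.png

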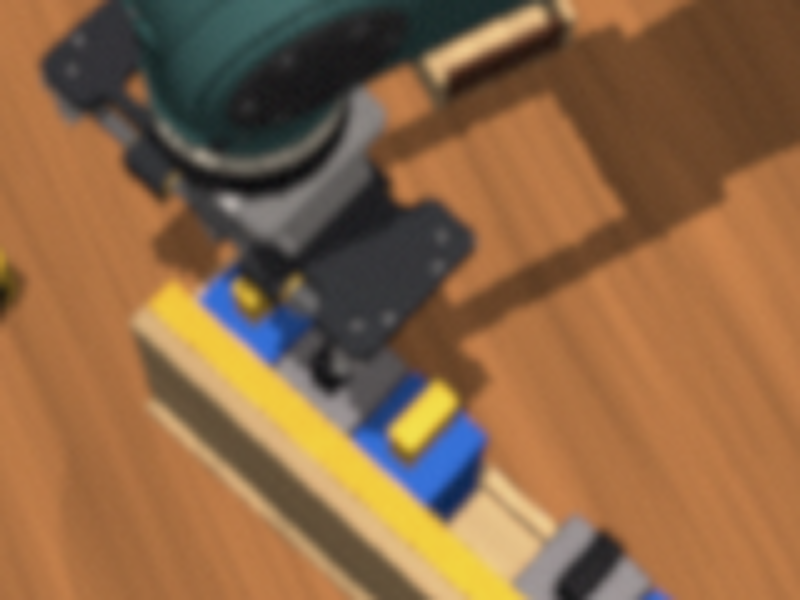

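View pics/t1c.png

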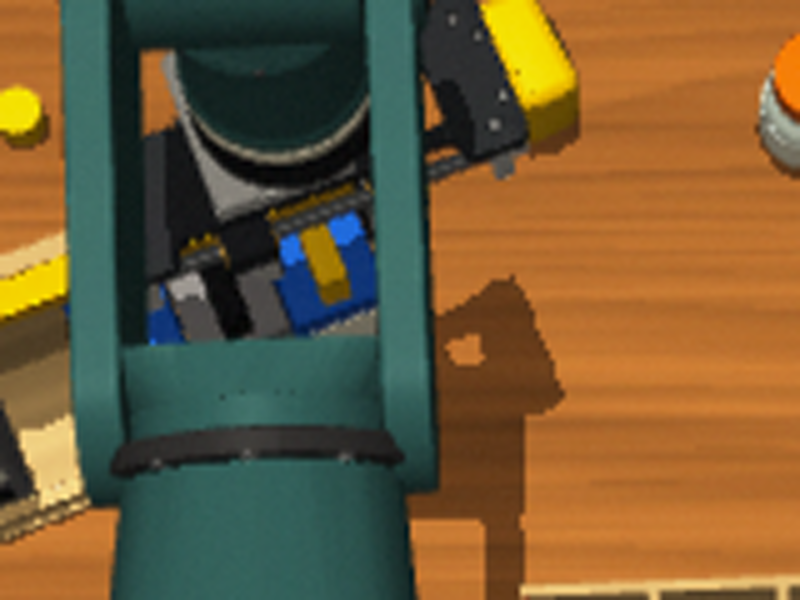

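Request:
{"op": "step_arm", "data": {
  "commands": [
    {"xyz":[0,0.001,-0.01],"twist":[0,0,0]},
    {"xyz":[0,0.001,-0.02],"twist":[0,0,0]},
    {"xyz":[0,0.001,-0.03],"twist":[0,0,0]},
    {"xyz":[0,0.001,-0.037],"twist":[0,0,0]},
    {"xyz":[0,0.001,-0.042],"twist":[0,0,0]},
    {"xyz":[0,0.001,-0.042],"twist":[0,0,0]},
    {"xyz":[0,0.001,-0.042],"twist":[0,0,0]}
  ]
}}

```text
time: 3.45
tool_pos: [0.6439, 0.0846, 0.1308]
ee_rot: [-1.572, 0.0, -1.201]
wrist_force: [-0.4, 0.5, -0.2]
width: 0.0401
```

Request:
{"op": "step_arm", "data": {
  "commands": [
    {"xyz":[0,0,0],"twist":[0,0,0]},
    {"xyz":[0,0,0],"twist":[0,0,0]},
    {"xyz":[0,0,0],"twist":[0,0,0]},
    {"xyz":[0,0,0],"twist":[0,0,0]},
    {"xyz":[0,0,0],"twist":[0,0,0]},
    {"xyz":[0,0,0],"twist":[0,0,0]},
    {"xyz":[0,0,0],"twist":[0,0,0]},
    {"xyz":[0,0,0],"twist":[0,0,0]}
  ],
  "fingers": 255
}}

```text
time: 4.12
tool_pos: [0.6443, 0.0846, 0.132]
ee_rot: [-1.57, -0.0, -1.201]
wrist_force: [-0.4, 0.1, 1.5]
width: 0.0137
```

Request:
{"op": "step_arm", "data": {
  "commands": [
    {"xyz":[-0.0028,-0.0011,0.0005],"twist":[0.57,-1.47,0]},
    {"xyz":[-0.0028,-0.0011,0.0005],"twist":[0.57,-1.47,0]},
    {"xyz":[-0.0057,-0.0022,0.001],"twist":[1.13,-2.94,0]},
    {"xyz":[-0.0057,-0.0022,0.001],"twist":[1.13,-2.94,0]},
    {"xyz":[-0.0085,-0.0033,0.0014],"twist":[1.7,-4.41,0]},
    {"xyz":[-0.0085,-0.0033,0.0014],"twist":[1.7,-4.41,0]},
    {"xyz":[-0.0114,-0.0044,0.0017],"twist":[2.27,-5.88,0]},
    {"xyz":[-0.0114,-0.0044,0.0017],"twist":[2.27,-5.88,0]}
  ]
}}

```text
time: 4.78
tool_pos: [0.6327, 0.0802, 0.1331]
ee_rot: [-1.46, -0.0, -1.201]
wrist_force: [1.0, 0.7, -0.8]
width: 0.0141
```

Request:
{"op": "step_arm", "data": {
  "commands": [
    {"xyz":[-0.0029,-0.0011,0.0002],"twist":[0.57,-1.47,0]},
    {"xyz":[-0.0029,-0.0011,0.0002],"twist":[0.57,-1.47,0]},
    {"xyz":[-0.0057,-0.0022,0.0003],"twist":[1.13,-2.94,0]},
    {"xyz":[-0.0057,-0.0022,0.0003],"twist":[1.13,-2.94,0]},
    {"xyz":[-0.0086,-0.0033,0.0004],"twist":[1.7,-4.41,0]},
    {"xyz":[-0.0086,-0.0033,0.0004],"twist":[1.7,-4.41,0]},
    {"xyz":[-0.0115,-0.0044,0.0003],"twist":[2.27,-5.88,0]},
    {"xyz":[-0.0115,-0.0044,0.0003],"twist":[2.27,-5.88,0]}
  ]
}}

```text
time: 5.45
tool_pos: [0.6212, 0.076, 0.1331]
ee_rot: [-1.351, 0.0, -1.201]
wrist_force: [2.2, 0.7, -3.1]
width: 0.0135
```

```bash
python3 - <<'E'
from h import *
p,d=snap("scene","s2"); crop(p,250,410,220,340,5,"s2c")
o=robot.get_obs(); print(o['tool_pos'],o['ee_rot'],o['wrist_force'],o['wrist_torque'])
E
```

```text
[0.62131414 0.07599772 0.13308644] [-1.35180931e+00  7.49726332e-05 -1.20118950e+00] [ 1.76023816  0.28076973 -2.63307803] [ 0.03953081 -0.26642008  0.03844696]
```

View pics/s2c.png

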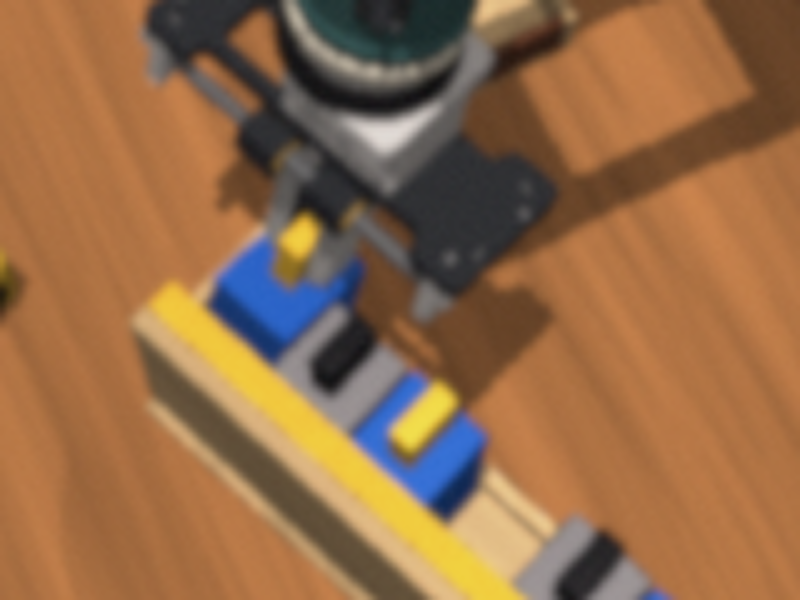

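Request:
{"op": "step_arm", "data": {
  "commands": [
    {"xyz":[-0.001,-0.0004,0.0049],"twist":[0,0,0]},
    {"xyz":[-0.002,-0.0008,0.0098],"twist":[0,0,0]},
    {"xyz":[-0.003,-0.0012,0.0146],"twist":[0,0,0]},
    {"xyz":[-0.0041,-0.0016,0.0195],"twist":[0,0,0]},
    {"xyz":[-0.0051,-0.002,0.0244],"twist":[0,0,0]},
    {"xyz":[-0.0061,-0.0024,0.0293],"twist":[0,0,0]},
    {"xyz":[-0.0071,-0.0028,0.0342],"twist":[0,0,0]},
    {"xyz":[-0.0081,-0.0031,0.039],"twist":[0,0,0]},
    {"xyz":[-0.0092,-0.0035,0.0439],"twist":[0,0,0]},
    {"xyz":[-0.0102,-0.0039,0.0488],"twist":[0,0,0]},
    {"xyz":[-0.0122,-0.0047,0.0586],"twist":[0,0,0]}
  ]
}}

```text
time: 6.42
tool_pos: [0.6082, 0.0711, 0.1914]
ee_rot: [-1.353, 0.0, -1.201]
wrist_force: [0.3, 0.4, -2.0]
width: 0.0137
```

```bash
python3 - <<'E'
from h import *
p,d=snap("scene","s3"); cv2.imwrite("pics/s3b.png",p[:,:,::-1])
p,d=snap("top","t3")
o=robot.get_obs(); print(o['tool_pos'],o['ee_rot'],o['wrist_force'],o['wrist_torque'])
E
```

```text
[0.60993891 0.07102288 0.19485376] [-1.34686676 -0.00200824 -1.20103401] [ 0.47448594 -0.27452945 -2.19189615] [-0.03347066  0.17695896 -0.04546851]
```

View pics/s3.png

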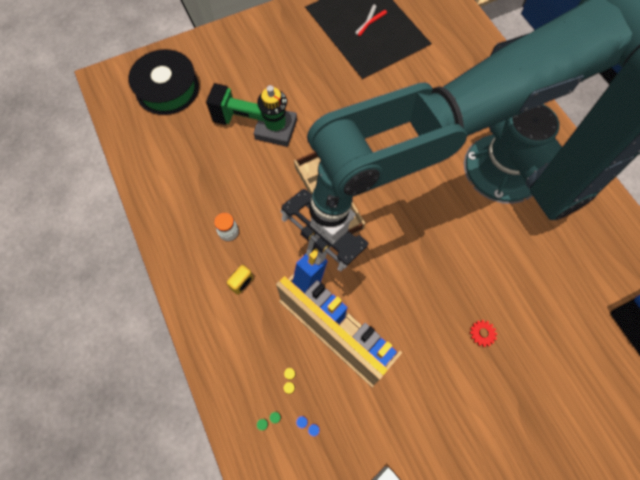

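View pics/t3.png

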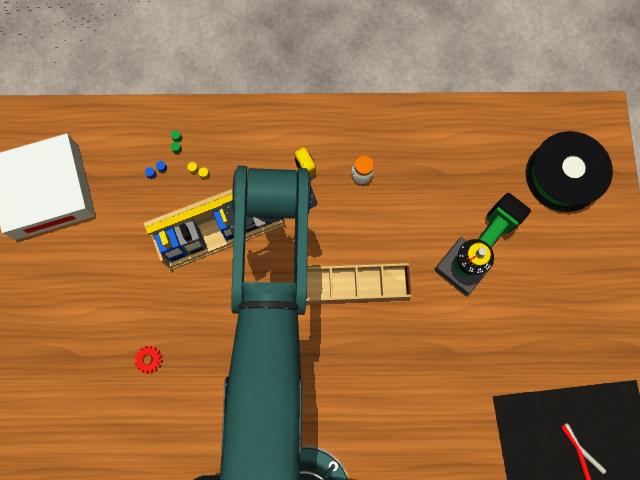

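Request:
{"op": "step_arm", "data": {
  "commands": [
    {"xyz":[-0.002,-0.001,0.01],"twist":[0,0,0]},
    {"xyz":[-0.004,-0.002,0.022],"twist":[0,0,0]},
    {"xyz":[-0.008,-0.003,0.034],"twist":[-0.6,1.5,0]},
    {"xyz":[-0.015,-0.006,0.044],"twist":[-1.2,3,0]},
    {"xyz":[-0.025,-0.009,0.05],"twist":[-1.8,4.6,0]},
    {"xyz":[-0.035,-0.014,0.05],"twist":[-2.4,6.2,0]},
    {"xyz":[-0.045,-0.017,0.05],"twist":[-3,7.8,0]},
    {"xyz":[-0.055,-0.022,0.05],"twist":[-3.5,9.1,0]},
    {"xyz":[-0.065,-0.03,0.05],"twist":[-4,10.4,0]},
    {"xyz":[-0.07,-0.04,0.05],"twist":[-4.54,11.76,0]},
    {"xyz":[-0.075,-0.05,0.05],"twist":[-4.54,11.76,0]},
    {"xyz":[-0.0777,-0.0565,0.05],"twist":[-4.54,11.76,0]}
  ]
}}

```text
time: 7.52
tool_pos: [0.531, 0.0132, 0.242]
ee_rot: [-1.571, -0.001, -1.202]
wrist_force: [0.4, -0.2, -2.7]
width: 0.0136
```

Request:
{"op": "step_arm", "data": {
  "commands": [
    {"xyz":[-0.004,-0.015,0],"twist":[0,0,-1]},
    {"xyz":[-0.008,-0.033,0],"twist":[0,0,-3]},
    {"xyz":[-0.014,-0.053,0],"twist":[0,0,-5]},
    {"xyz":[-0.02,-0.073,0],"twist":[0,0,-7]},
    {"xyz":[-0.026,-0.093,0],"twist":[0,0,-9]},
    {"xyz":[-0.033,-0.115,0],"twist":[0,0,-11]},
    {"xyz":[-0.04,-0.137,0],"twist":[0,0,-13]},
    {"xyz":[-0.046,-0.159,0],"twist":[0,0,-15]},
    {"xyz":[-0.052,-0.181,0],"twist":[0,0,-17]},
    {"xyz":[-0.056,-0.203,0],"twist":[0,0,-19]},
    {"xyz":[-0.06,-0.225,0],"twist":[0,0,-19.2]},
    {"xyz":[-0.06,-0.2357,0],"twist":[0,0,-19.2]}
  ]
}}

```text
time: 8.52
tool_pos: [0.4701, -0.224, 0.2421]
ee_rot: [-1.571, -0.001, -1.539]
wrist_force: [-1.7, -1.1, -2.1]
width: 0.0139
```

```bash
python3 - <<'E'
from h import *
p,d=snap("scene","s4"); crop(p,260,420,110,230,5,"s4c")
p,d=snap("top","t4")
o=robot.get_obs(); print(o['tool_pos'],o['ee_rot'],o['wrist_force'],o['width'])
E
```

```text
[ 0.47087479 -0.22280017  0.24182037] [-1.57082119e+00  8.42705315e-05 -1.53916529e+00] [-0.16981153  0.3663722  -2.89638939] 0.014179849668024038
```

View pics/s4.png

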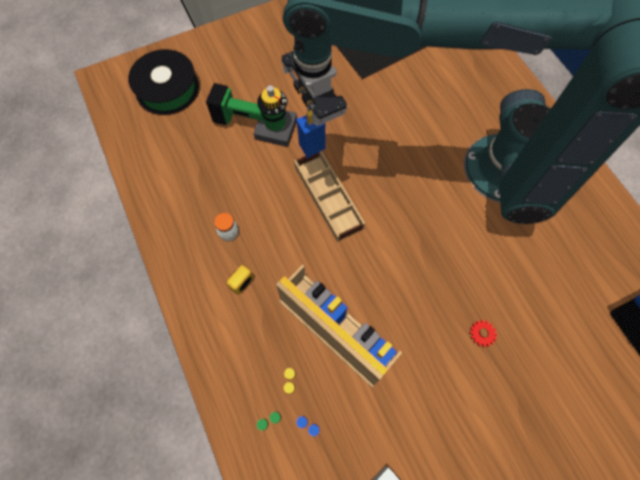

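View pics/t4.png

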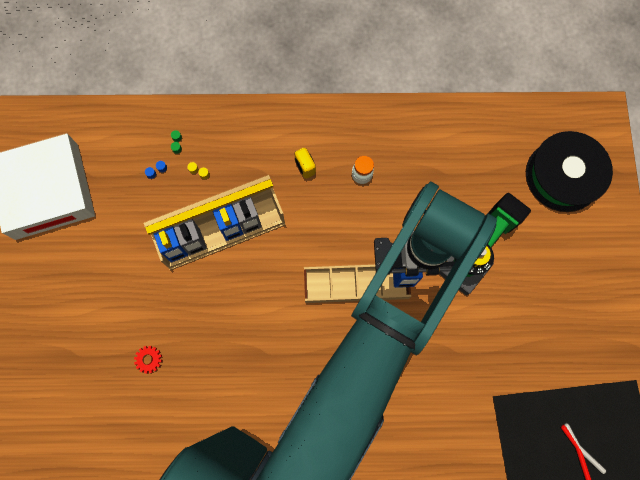

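Request:
{"op": "step_arm", "data": {
  "commands": [
    {"xyz":[0,0.0015,-0.01],"twist":[0,0,0]},
    {"xyz":[0,0.0015,-0.025],"twist":[0,0,0]},
    {"xyz":[0,0.0015,-0.04],"twist":[0,0,0]},
    {"xyz":[0,0.0015,-0.055],"twist":[0,0,0]},
    {"xyz":[0,0.0015,-0.065],"twist":[0,0,0]},
    {"xyz":[0,0.0015,-0.075],"twist":[0,0,0]},
    {"xyz":[0,0.0015,-0.085],"twist":[0,0,0]},
    {"xyz":[0,0.0015,-0.09],"twist":[0,0,0]},
    {"xyz":[0,0.0015,-0.095],"twist":[0,0,0]}
  ]
}}

```text
time: 9.37
tool_pos: [0.4714, -0.2193, 0.1466]
ee_rot: [-1.571, 0.0, -1.536]
wrist_force: [-0.1, 0.1, -2.9]
width: 0.0135
```

Request:
{"op": "step_arm", "data": {
  "commands": [
    {"xyz":[0,0,-0.005],"twist":[0,0,0]},
    {"xyz":[0,0,-0.009],"twist":[0,0,0]},
    {"xyz":[0,0,-0.012],"twist":[0,0,0]},
    {"xyz":[0,0,-0.014],"twist":[0,0,0]},
    {"xyz":[0,0,-0.016],"twist":[0,0,0]},
    {"xyz":[0,0,-0.016],"twist":[0,0,0]}
  ]
}}

```text
time: 9.87
tool_pos: [0.4712, -0.2196, 0.1309]
ee_rot: [-1.571, 0.0, -1.536]
wrist_force: [0.3, 0.2, -1.7]
width: 0.014
```

Request:
{"op": "step_arm", "data": {
  "commands": [
    {"xyz":[0,0,-0.001],"twist":[0,0,0]},
    {"xyz":[0,0,-0.002],"twist":[0,0,0]},
    {"xyz":[0,0,-0.002],"twist":[0,0,0]}
  ]
}}

```text
time: 10.12
tool_pos: [0.4716, -0.2198, 0.1301]
ee_rot: [-1.57, -0.001, -1.536]
wrist_force: [-1.4, 0.5, 0.8]
width: 0.0137
```

```bash
python3 - <<'E'
from h import *
p,d=snap("scene","s5"); crop(p,260,420,80,200,5,"s5c")
o=robot.get_obs(); print(o['tool_pos'],o['ee_rot'],o['wrist_force'],o['width'])
E
```

```text
[ 0.47153574 -0.21977538  0.13009625] [-1.56986352e+00 -8.21393625e-04 -1.53600385e+00] [-1.01273537 -0.14914722  1.80172245] 0.013948385770035484
```

View pics/s5c.png

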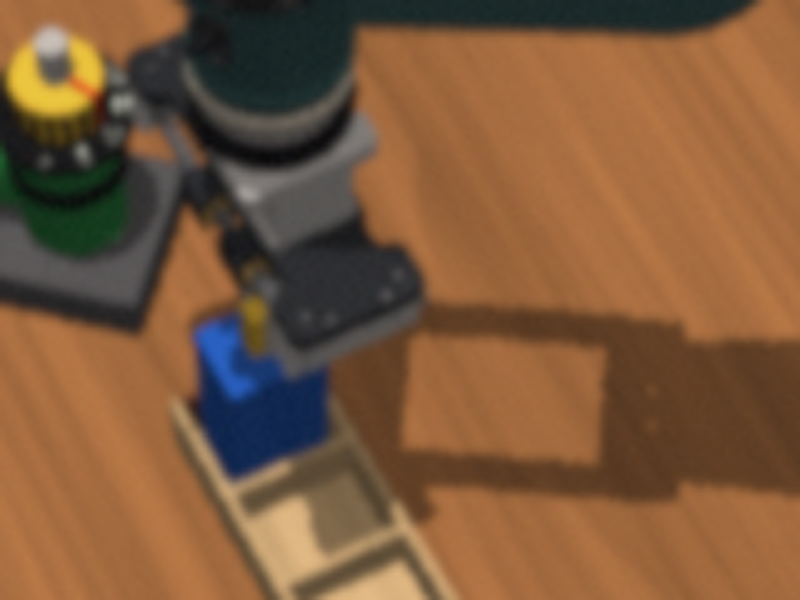

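Request:
{"op": "step_arm", "data": {
  "commands": [
    {"xyz":[0,0,0],"twist":[0,0,0]},
    {"xyz":[0,0,0],"twist":[0,0,0]},
    {"xyz":[0,0,0],"twist":[0,0,0]},
    {"xyz":[0,0,0],"twist":[0,0,0]},
    {"xyz":[0,0,0.008],"twist":[0,0,0]},
    {"xyz":[0,0,0.02],"twist":[0,0,0]},
    {"xyz":[0,0,0.04],"twist":[0,0,0]},
    {"xyz":[0,0,0.065],"twist":[0,0,0]},
    {"xyz":[0,0,0.09],"twist":[0,0,0]},
    {"xyz":[0,0,0.11],"twist":[0,0,0]}
  ],
  "fingers": 146
}}

```text
time: 11.0
tool_pos: [0.4719, -0.2198, 0.2428]
ee_rot: [-1.568, -0.002, -1.536]
wrist_force: [0.6, -1.0, -0.1]
width: 0.0402
```

Request:
{"op": "step_arm", "data": {
  "commands": [
    {"xyz":[0.012,0.035,0],"twist":[0,0,1]},
    {"xyz":[0.024,0.07,0],"twist":[0,0,3]},
    {"xyz":[0.036,0.105,0],"twist":[0,0,5]},
    {"xyz":[0.048,0.14,0],"twist":[0,0,7]},
    {"xyz":[0.06,0.175,0],"twist":[0,0,9]},
    {"xyz":[0.072,0.21,0],"twist":[0,0,11]},
    {"xyz":[0.084,0.245,0],"twist":[0,0,13]},
    {"xyz":[0.096,0.28,0],"twist":[0,0,15]},
    {"xyz":[0.108,0.315,0],"twist":[0,0,17]},
    {"xyz":[0.12,0.345,0],"twist":[0,0,19]},
    {"xyz":[0.132,0.375,0],"twist":[0,0,19.2]},
    {"xyz":[0.139,0.392,0],"twist":[0,0,19.2]}
  ]
}}

```text
time: 12.0
tool_pos: [0.611, 0.176, 0.2402]
ee_rot: [-1.569, 0.001, -1.198]
wrist_force: [-0.5, -0.7, -0.2]
width: 0.0401
```

```bash
python3 - <<'E'
from h import *
p,d=load("t4"); H=hsv(p)
m=(H[...,0]>20)&(H[...,0]<30)&(H[...,1]>200)&(H[...,2]>200)
n,l,s,c=cv2.connectedComponentsWithStats(m.astype(np.uint8))
for i in range(1,n):
    if 30<s[i,4]<120: print(s[i,4],c[i].round(1),ray("top",*c[i],.154).round(4))
p,d=snap("top","t6"); p,d=snap("scene","s6")
o=robot.get_obs(); print(o['tool_pos'],o['ee_rot'])
E
```

```text
71 [191.6 166.1] [0.7248 0.2495 0.154 ]
70 [202.7 171.4] [0.7118 0.2237 0.154 ]
70 [224.  214.5] [0.6101 0.1729 0.154 ]
72 [163.2 237.4] [0.5586 0.3056 0.154 ]
113 [483.7 258.1] [ 0.5067 -0.3983  0.154 ]
[0.61089509 0.17544727 0.23952899] [-1.56986704e+00  4.97434344e-04 -1.19668069e+00]
```

View pics/s6.png

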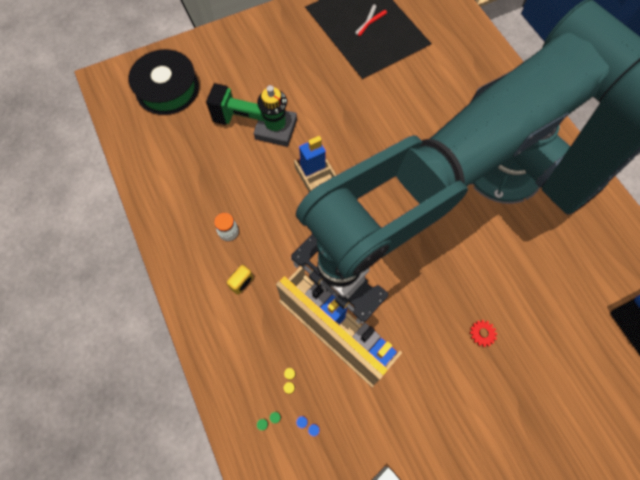

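View pics/t6.png

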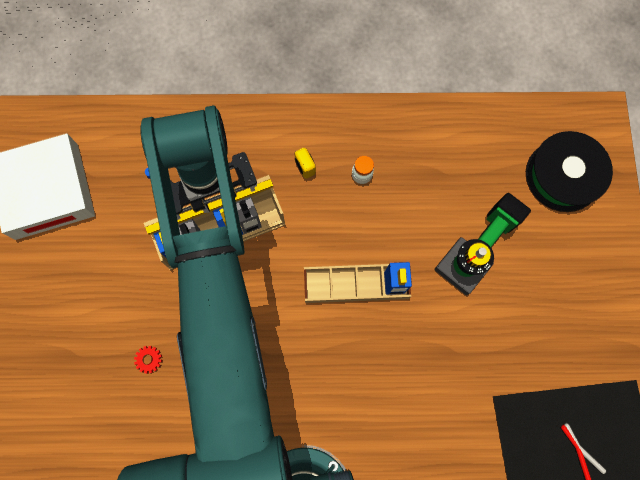

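Request:
{"op": "step_arm", "data": {
  "commands": [
    {"xyz":[0,0,-0.015],"twist":[0,0,0]},
    {"xyz":[0,0,-0.03],"twist":[0,0,0]},
    {"xyz":[0,0,-0.045],"twist":[0,0,0]},
    {"xyz":[0,0,-0.058],"twist":[0,0,0]},
    {"xyz":[0,0,-0.066],"twist":[0,0,0]},
    {"xyz":[0,0,-0.068],"twist":[0,0,0]},
    {"xyz":[0,0,-0.068],"twist":[0,0,0]}
  ]
}}

```text
time: 12.68
tool_pos: [0.6101, 0.1718, 0.1708]
ee_rot: [-1.572, -0.0, -1.201]
wrist_force: [-0.2, -0.0, -0.3]
width: 0.0399
```

Request:
{"op": "step_arm", "data": {
  "commands": [
    {"xyz":[0,0.0008,-0.01],"twist":[0,0,0]},
    {"xyz":[0,0.0008,-0.02],"twist":[0,0,0]},
    {"xyz":[0,0.0008,-0.03],"twist":[0,0,0]},
    {"xyz":[0,0.0008,-0.036],"twist":[0,0,0]},
    {"xyz":[0,0.0008,-0.0395],"twist":[0,0,0]},
    {"xyz":[0,0.0008,-0.0395],"twist":[0,0,0]},
    {"xyz":[0,0.0008,-0.0395],"twist":[0,0,0]}
  ]
}}

```text
time: 13.27
tool_pos: [0.6102, 0.1733, 0.1313]
ee_rot: [-1.571, 0.0, -1.201]
wrist_force: [-0.2, -0.5, 0.3]
width: 0.0406
```

Request:
{"op": "step_arm", "data": {
  "commands": [
    {"xyz":[0,0,0],"twist":[0,0,0]},
    {"xyz":[0,0,0],"twist":[0,0,0]},
    {"xyz":[0,0,0],"twist":[0,0,0]},
    {"xyz":[0,0,0],"twist":[0,0,0]},
    {"xyz":[0,0,0],"twist":[0,0,0]},
    {"xyz":[0,0,0],"twist":[0,0,0]},
    {"xyz":[0,0,0],"twist":[0,0,0]},
    {"xyz":[0,0,0],"twist":[0,0,0]}
  ],
  "fingers": 255
}}

```text
time: 13.93
tool_pos: [0.6105, 0.1732, 0.132]
ee_rot: [-1.57, -0.0, -1.201]
wrist_force: [-0.4, -0.1, 1.5]
width: 0.0136
```

Request:
{"op": "step_arm", "data": {
  "commands": [
    {"xyz":[-0.0028,-0.0011,0.0005],"twist":[0.57,-1.47,0]},
    {"xyz":[-0.0028,-0.0011,0.0005],"twist":[0.57,-1.47,0]},
    {"xyz":[-0.0057,-0.0022,0.001],"twist":[1.13,-2.94,0]},
    {"xyz":[-0.0057,-0.0022,0.001],"twist":[1.13,-2.94,0]},
    {"xyz":[-0.0085,-0.0033,0.0014],"twist":[1.7,-4.41,0]},
    {"xyz":[-0.0085,-0.0033,0.0014],"twist":[1.7,-4.41,0]},
    {"xyz":[-0.0114,-0.0044,0.0017],"twist":[2.27,-5.88,0]},
    {"xyz":[-0.0114,-0.0044,0.0017],"twist":[2.27,-5.88,0]}
  ]
}}

```text
time: 14.6
tool_pos: [0.5987, 0.1688, 0.1332]
ee_rot: [-1.461, -0.0, -1.201]
wrist_force: [-0.2, -0.8, 0.2]
width: 0.0136
```

Request:
{"op": "step_arm", "data": {
  "commands": [
    {"xyz":[-0.0029,-0.0011,0.0002],"twist":[0.57,-1.47,0]},
    {"xyz":[-0.0029,-0.0011,0.0002],"twist":[0.57,-1.47,0]},
    {"xyz":[-0.0057,-0.0022,0.0003],"twist":[1.13,-2.94,0]},
    {"xyz":[-0.0057,-0.0022,0.0003],"twist":[1.13,-2.94,0]},
    {"xyz":[-0.0086,-0.0033,0.0004],"twist":[1.7,-4.41,0]},
    {"xyz":[-0.0086,-0.0033,0.0004],"twist":[1.7,-4.41,0]},
    {"xyz":[-0.0115,-0.0044,0.0003],"twist":[2.27,-5.88,0]},
    {"xyz":[-0.0115,-0.0044,0.0003],"twist":[2.27,-5.88,0]}
  ]
}}

```text
time: 15.27
tool_pos: [0.5874, 0.1644, 0.1333]
ee_rot: [-1.351, -0.0, -1.201]
wrist_force: [1.6, -0.4, -1.8]
width: 0.0139
```

Request:
{"op": "step_arm", "data": {
  "commands": [
    {"xyz":[-0.001,-0.0004,0.0049],"twist":[0,0,0]},
    {"xyz":[-0.002,-0.0008,0.0098],"twist":[0,0,0]},
    {"xyz":[-0.003,-0.0012,0.0146],"twist":[0,0,0]},
    {"xyz":[-0.0041,-0.0016,0.0195],"twist":[0,0,0]},
    {"xyz":[-0.0051,-0.002,0.0244],"twist":[0,0,0]},
    {"xyz":[-0.0061,-0.0024,0.0293],"twist":[0,0,0]},
    {"xyz":[-0.0071,-0.0028,0.0342],"twist":[0,0,0]},
    {"xyz":[-0.0081,-0.0031,0.039],"twist":[0,0,0]},
    {"xyz":[-0.0092,-0.0035,0.0439],"twist":[0,0,0]},
    {"xyz":[-0.0102,-0.0039,0.0488],"twist":[0,0,0]},
    {"xyz":[-0.0122,-0.0047,0.0586],"twist":[0,0,0]}
  ]
}}

```text
time: 16.18
tool_pos: [0.5744, 0.1596, 0.1915]
ee_rot: [-1.353, 0.0, -1.201]
wrist_force: [-0.1, -0.6, -3.6]
width: 0.0138
```

```bash
python3 - <<'E'
from h import *
p,d=snap("scene","s7"); crop(p,240,400,190,310,5,"s7c")
p,d=snap("top","t7")
o=robot.get_obs(); print(o['tool_pos'],o['ee_rot'],o['wrist_force'],o['width'])
E
```

```text
[0.57613658 0.15981985 0.19497017] [-1.34660531e+00 -1.32807779e-03 -1.20098540e+00] [ 0.69768007 -0.23708208 -2.38962209] 0.013822018432592452
```

View pics/s7.png

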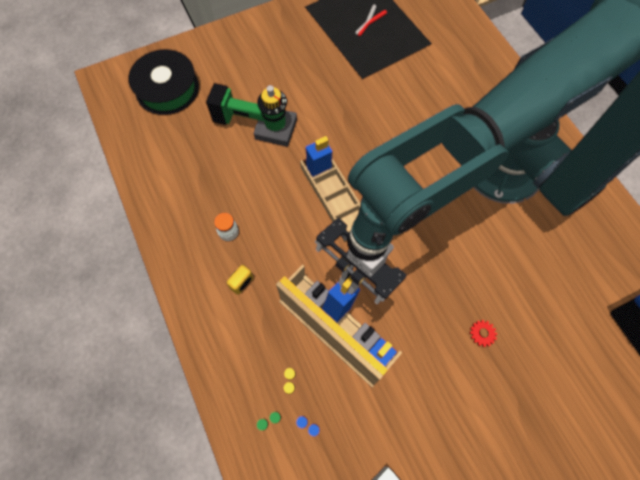

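View pics/t7.png

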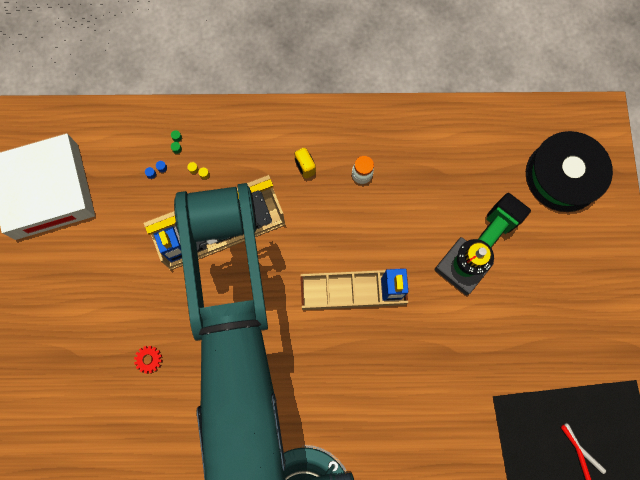

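```bash
cat >> h.py <<'E'
def quad(u,v,k=6): pass
E
python3 - <<'E'
from h import *
p,d=load("t7"); crop(p,290,420,255,320,6,"cd7")
H=hsv(p)
m=(H[...,0]>20)&(H[...,0]<30)&(H[...,1]>200)&(H[...,2]>200)
n,l,s,c=cv2.connectedComponentsWithStats(m.astype(np.uint8))
for i in range(1,n):
    if 30<s[i,4]<120:
        print(s[i,4],c[i].round(1),ray("top",*c[i],.152).round(4))
W=cloud("top",d); vv,uu=np.mgrid[0:480,0:640]
mm=(W[...,2]>.028)&(W[...,2]<.05)&(abs(uu-355)<62)&(abs(vv-288)<27)
P=W[mm]; e=P[:,1]<0.5
r=cv2.minAreaRect(np.stack([uu[mm],vv[mm]],1).astype(np.float32)); b=cv2.boxPoints(r); print([ray("top",*q,0.04).round(4) for q in b])
E
```

```text
72 [191.6 166.1] [0.7257 0.2498 0.152 ]
70 [202.7 171.4] [0.7125 0.2241 0.152 ]
72 [163.2 237.4] [0.559  0.3061 0.152 ]
78 [399.2 281.8] [ 0.456  -0.2112  0.152 ]
[array([0.4958, 0.0064, 0.04  ]), array([ 0.5058, -0.2447,  0.04  ]), array([ 0.4238, -0.2448,  0.04  ]), array([0.4141, 0.0029, 0.04  ])]
```

View pics/cd7.png

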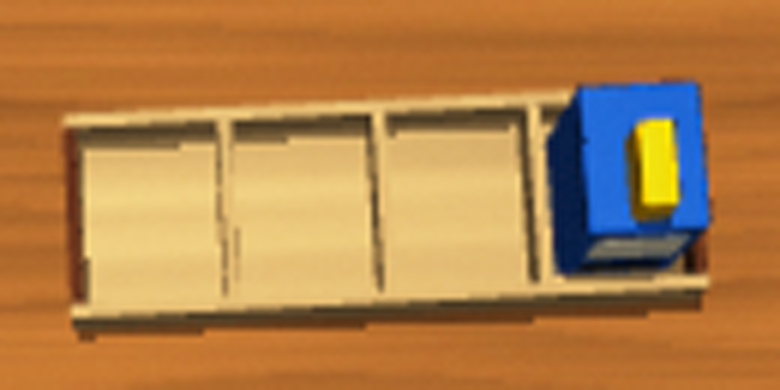

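Request:
{"op": "step_arm", "data": {
  "commands": [
    {"xyz":[-0.003,-0.001,0.01],"twist":[0,0,0]},
    {"xyz":[-0.006,-0.002,0.022],"twist":[0,0,0]},
    {"xyz":[-0.011,-0.004,0.034],"twist":[-0.6,1.5,0]},
    {"xyz":[-0.019,-0.007,0.044],"twist":[-1.2,3,0]},
    {"xyz":[-0.028,-0.011,0.05],"twist":[-1.8,4.6,0]},
    {"xyz":[-0.037,-0.014,0.05],"twist":[-2.4,6.2,0]},
    {"xyz":[-0.047,-0.018,0.05],"twist":[-3,7.8,0]},
    {"xyz":[-0.056,-0.022,0.05],"twist":[-3.5,9.1,0]},
    {"xyz":[-0.065,-0.025,0.05],"twist":[-4,10.4,0]},
    {"xyz":[-0.075,-0.029,0.05],"twist":[-4.54,11.76,0]},
    {"xyz":[-0.08,-0.035,0.05],"twist":[-4.54,11.76,0]},
    {"xyz":[-0.0851,-0.0451,0.05],"twist":[-4.54,11.76,0]}
  ]
}}

```text
time: 17.28
tool_pos: [0.4899, 0.1148, 0.2423]
ee_rot: [-1.57, 0.0, -1.199]
wrist_force: [0.7, -0.5, -2.9]
width: 0.0139
```

Request:
{"op": "step_arm", "data": {
  "commands": [
    {"xyz":[-0.003,-0.018,0],"twist":[0,0,-1]},
    {"xyz":[-0.006,-0.038,0],"twist":[0,0,-3]},
    {"xyz":[-0.009,-0.06,0],"twist":[0,0,-5]},
    {"xyz":[-0.012,-0.083,0],"twist":[0,0,-7]},
    {"xyz":[-0.015,-0.107,0],"twist":[0,0,-9]},
    {"xyz":[-0.019,-0.132,0],"twist":[0,0,-11]},
    {"xyz":[-0.023,-0.157,0],"twist":[0,0,-13]},
    {"xyz":[-0.027,-0.182,0],"twist":[0,0,-15]},
    {"xyz":[-0.031,-0.207,0],"twist":[0,0,-17]},
    {"xyz":[-0.034,-0.232,0],"twist":[0,0,-18.5]},
    {"xyz":[-0.0363,-0.255,0],"twist":[0,0,-19]},
    {"xyz":[-0.0363,-0.2668,0],"twist":[0,0,-19]}
  ]
}}

```text
time: 18.28
tool_pos: [0.4527, -0.1551, 0.2424]
ee_rot: [-1.57, -0.002, -1.536]
wrist_force: [0.1, 0.1, -2.9]
width: 0.0139
```

```bash
python3 - <<'E'
from h import *
p,d=snap("scene","s8"); crop(p,260,420,110,230,5,"s8c")
p,d=snap("top","t8")
o=robot.get_obs(); print(o['tool_pos'],o['ee_rot'],o['wrist_force'],o['width'])
E
```

```text
[ 0.45333026 -0.15398622  0.2422046 ] [-1.57046812e+00 -4.71623028e-04 -1.53582989e+00] [ 0.08907835 -0.20282137 -3.23412567] 0.01384426824982754
```

View pics/s8.png

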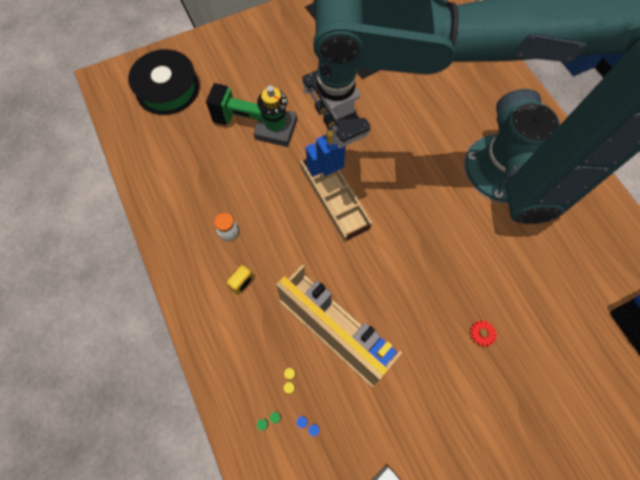

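View pics/t8.png

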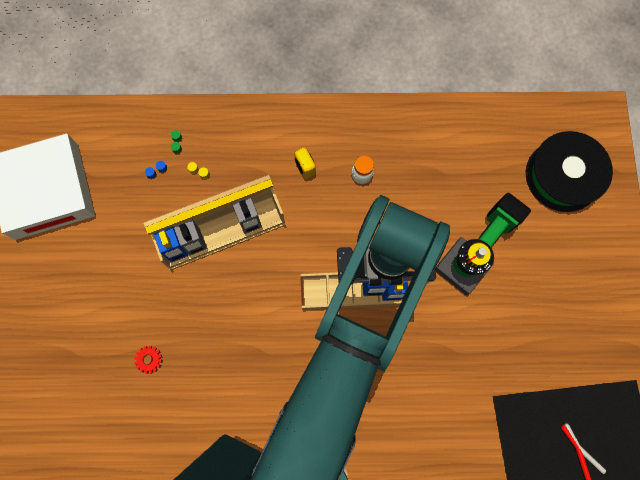

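Request:
{"op": "step_arm", "data": {
  "commands": [
    {"xyz":[0,0,0],"twist":[0,0,0]},
    {"xyz":[0,0,-0.012],"twist":[0,0,0]},
    {"xyz":[0,0,-0.025],"twist":[0,0,0]},
    {"xyz":[0,0,-0.04],"twist":[0,0,0]},
    {"xyz":[0,0,-0.05],"twist":[0,0,0]},
    {"xyz":[0,0,-0.06],"twist":[0,0,0]},
    {"xyz":[0,0,-0.065],"twist":[0,0,0]},
    {"xyz":[0,0,-0.065],"twist":[0,0,0]}
  ]
}}

```text
time: 19.05
tool_pos: [0.4531, -0.1513, 0.1755]
ee_rot: [-1.573, 0.001, -1.532]
wrist_force: [-0.6, 0.6, -3.3]
width: 0.0138
```

```bash
python3 - <<'E'
from h import *
p,d=snap("scene","s9"); crop(p,260,420,110,230,5,"s9c")
o=robot.get_obs(); print(o['tool_pos'],o['ee_rot'],o['wrist_force'],o['width'])
E
```

```text
[ 0.45361424 -0.15170705  0.17662552] [-1.57179318e+00  5.02144516e-04 -1.53181975e+00] [ 0.30481527 -0.05128471 -2.71923611] 0.013640557727799074
```

View pics/s9c.png

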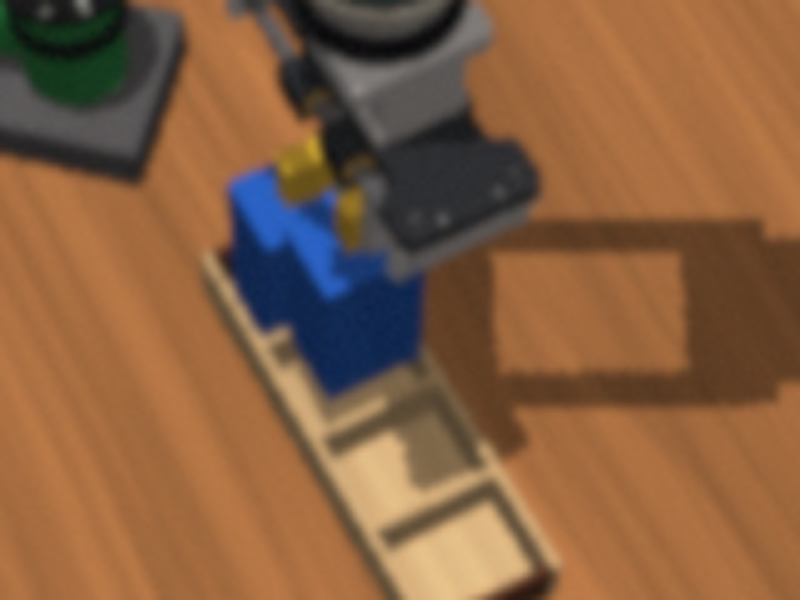

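Request:
{"op": "step_arm", "data": {
  "commands": [
    {"xyz":[0,0,-0.008],"twist":[0,0,0]},
    {"xyz":[0,0,-0.016],"twist":[0,0,0]},
    {"xyz":[0,0,-0.024],"twist":[0,0,0]},
    {"xyz":[0,0,-0.032],"twist":[0,0,0]},
    {"xyz":[0,0,-0.038],"twist":[0,0,0]},
    {"xyz":[0,0,-0.042],"twist":[0,0,0]},
    {"xyz":[0,0,-0.045],"twist":[0,0,0]},
    {"xyz":[0,0,-0.047],"twist":[0,0,0]},
    {"xyz":[0,0,-0.048],"twist":[0,0,0]},
    {"xyz":[0,0,-0.048],"twist":[0,0,0]}
  ]
}}

```text
time: 19.93
tool_pos: [0.4537, -0.1522, 0.1304]
ee_rot: [-1.571, -0.0, -1.532]
wrist_force: [-3.1, 2.2, 4.0]
width: 0.0136
```

Request:
{"op": "step_arm", "data": {
  "commands": [
    {"xyz":[0,0,0],"twist":[0,0,0]},
    {"xyz":[0,0,0],"twist":[0,0,0]},
    {"xyz":[0,0,0],"twist":[0,0,0]},
    {"xyz":[0,0,0],"twist":[0,0,0]},
    {"xyz":[0,0,0.008],"twist":[0,0,0]},
    {"xyz":[0,0,0.02],"twist":[0,0,0]},
    {"xyz":[0,0,0.04],"twist":[0,0,0]},
    {"xyz":[0,0,0.065],"twist":[0,0,0]},
    {"xyz":[0,0,0.09],"twist":[0,0,0]},
    {"xyz":[0,0,0.11],"twist":[0,0,0]}
  ],
  "fingers": 146
}}

```text
time: 20.77
tool_pos: [0.4544, -0.1525, 0.2428]
ee_rot: [-1.567, -0.002, -1.532]
wrist_force: [1.4, -0.5, -0.1]
width: 0.0403
```

Request:
{"op": "step_arm", "data": {
  "commands": [
    {"xyz":[0.01,0.038,0],"twist":[0,0,1]},
    {"xyz":[0.02,0.076,0],"twist":[0,0,3]},
    {"xyz":[0.03,0.114,0],"twist":[0,0,5]},
    {"xyz":[0.04,0.152,0],"twist":[0,0,7]},
    {"xyz":[0.05,0.19,0],"twist":[0,0,9]},
    {"xyz":[0.06,0.228,0],"twist":[0,0,11]},
    {"xyz":[0.07,0.266,0],"twist":[0,0,13]},
    {"xyz":[0.08,0.304,0],"twist":[0,0,15]},
    {"xyz":[0.09,0.342,0],"twist":[0,0,17]},
    {"xyz":[0.1,0.38,0],"twist":[0,0,18.5]},
    {"xyz":[0.105,0.418,0],"twist":[0,0,19]},
    {"xyz":[0.105,0.4578,0],"twist":[0,0,19]}
  ]
}}

```text
time: 21.77
tool_pos: [0.5598, 0.3074, 0.2403]
ee_rot: [-1.569, -0.001, -1.201]
wrist_force: [1.0, 0.0, -0.1]
width: 0.0403
```

Request:
{"op": "step_arm", "data": {
  "commands": [
    {"xyz":[0,0,0],"twist":[0,0,0]},
    {"xyz":[0,0,-0.015],"twist":[0,0,0]},
    {"xyz":[0,0,-0.03],"twist":[0,0,0]},
    {"xyz":[0,0,-0.045],"twist":[0,0,0]},
    {"xyz":[0,0,-0.058],"twist":[0,0,0]},
    {"xyz":[0,0,-0.066],"twist":[0,0,0]},
    {"xyz":[0,0,-0.068],"twist":[0,0,0]},
    {"xyz":[0,0,-0.068],"twist":[0,0,0]}
  ]
}}

```text
time: 22.43
tool_pos: [0.5587, 0.3053, 0.1709]
ee_rot: [-1.572, -0.0, -1.201]
wrist_force: [0.1, 0.2, 0.3]
width: 0.0398
```

```bash
python3 - <<'E'
from h import *
p,d=snap("scene","s10"); p2,d=snap("top","t10")
crop(p,300,460,270,390,5,"s10c"); crop(p2,290,420,255,320,6,"cd10")
o=robot.get_obs(); print(o['tool_pos'],o['ee_rot'],o['wrist_force'],o['width'])
E
```

```text
[0.55932584 0.30564354 0.17236045] [-1.56904814e+00 -2.45887879e-05 -1.20109589e+00] [-0.15284965 -0.50127069  0.15746325] 0.03986368663132338
```

View pics/s10c.png

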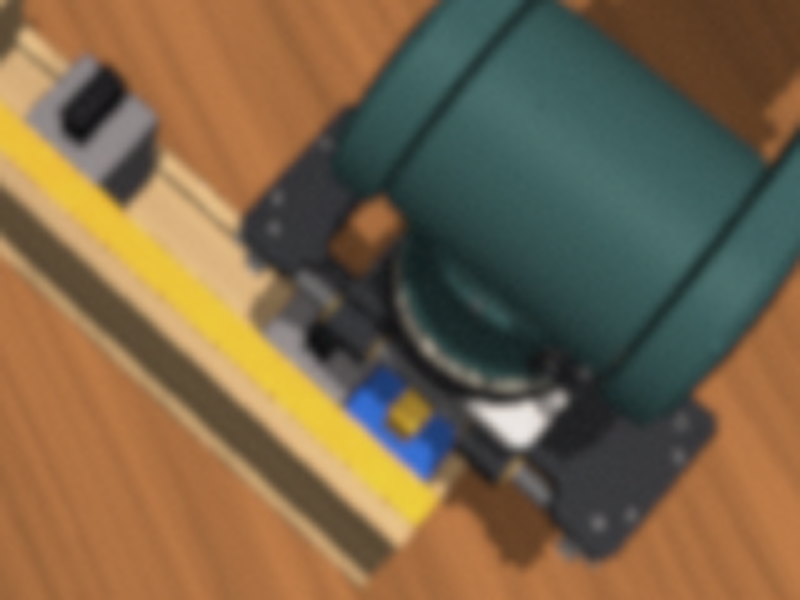

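View pics/cd10.png

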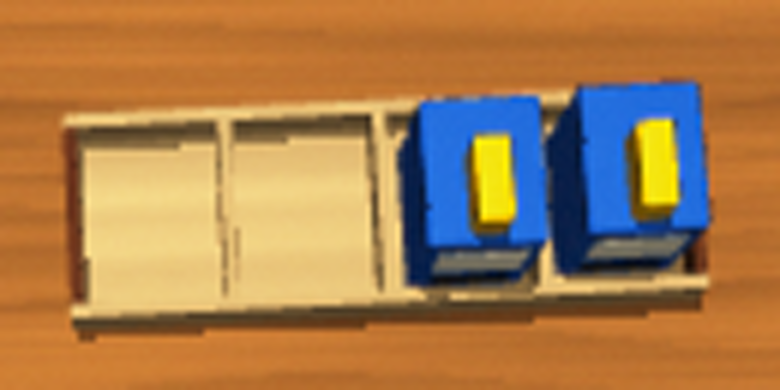

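Request:
{"op": "step_arm", "data": {
  "commands": [
    {"xyz":[0,0,-0.01],"twist":[0,0,0]},
    {"xyz":[0,0,-0.02],"twist":[0,0,0]},
    {"xyz":[0,0,-0.03],"twist":[0,0,0]},
    {"xyz":[0,0,-0.036],"twist":[0,0,0]},
    {"xyz":[0,0,-0.0397],"twist":[0,0,0]},
    {"xyz":[0,0,-0.0397],"twist":[0,0,0]},
    {"xyz":[0,0,-0.0397],"twist":[0,0,0]}
  ]
}}

```text
time: 23.12
tool_pos: [0.5587, 0.3056, 0.1311]
ee_rot: [-1.572, -0.0, -1.201]
wrist_force: [-0.8, 0.2, -0.0]
width: 0.0405
```

Request:
{"op": "step_arm", "data": {
  "commands": [
    {"xyz":[0,0,0],"twist":[0,0,0]},
    {"xyz":[0,0,0],"twist":[0,0,0]},
    {"xyz":[0,0,0],"twist":[0,0,0]},
    {"xyz":[0,0,0],"twist":[0,0,0]},
    {"xyz":[0,0,0],"twist":[0,0,0]},
    {"xyz":[0,0,0],"twist":[0,0,0]},
    {"xyz":[0,0,0],"twist":[0,0,0]},
    {"xyz":[0,0,0],"twist":[0,0,0]}
  ],
  "fingers": 255
}}

```text
time: 23.78
tool_pos: [0.559, 0.3057, 0.1319]
ee_rot: [-1.57, -0.0, -1.201]
wrist_force: [0.4, -0.4, 1.9]
width: 0.0138
```

Request:
{"op": "step_arm", "data": {
  "commands": [
    {"xyz":[-0.0028,-0.0011,0.0005],"twist":[0.57,-1.47,0]},
    {"xyz":[-0.0028,-0.0011,0.0005],"twist":[0.57,-1.47,0]},
    {"xyz":[-0.0057,-0.0022,0.001],"twist":[1.13,-2.94,0]},
    {"xyz":[-0.0057,-0.0022,0.001],"twist":[1.13,-2.94,0]},
    {"xyz":[-0.0085,-0.0033,0.0014],"twist":[1.7,-4.41,0]},
    {"xyz":[-0.0085,-0.0033,0.0014],"twist":[1.7,-4.41,0]},
    {"xyz":[-0.0114,-0.0044,0.0017],"twist":[2.27,-5.88,0]},
    {"xyz":[-0.0114,-0.0044,0.0017],"twist":[2.27,-5.88,0]}
  ]
}}

```text
time: 24.45
tool_pos: [0.5468, 0.3011, 0.1331]
ee_rot: [-1.462, -0.0, -1.201]
wrist_force: [-0.3, 1.0, 0.3]
width: 0.0141
```

Request:
{"op": "step_arm", "data": {
  "commands": [
    {"xyz":[-0.0029,-0.0011,0.0002],"twist":[0.57,-1.47,0]},
    {"xyz":[-0.0029,-0.0011,0.0002],"twist":[0.57,-1.47,0]},
    {"xyz":[-0.0057,-0.0022,0.0003],"twist":[1.13,-2.94,0]},
    {"xyz":[-0.0057,-0.0022,0.0003],"twist":[1.13,-2.94,0]},
    {"xyz":[-0.0086,-0.0033,0.0004],"twist":[1.7,-4.41,0]},
    {"xyz":[-0.0086,-0.0033,0.0004],"twist":[1.7,-4.41,0]},
    {"xyz":[-0.0115,-0.0044,0.0003],"twist":[2.27,-5.88,0]},
    {"xyz":[-0.0115,-0.0044,0.0003],"twist":[2.27,-5.88,0]}
  ]
}}

```text
time: 25.12
tool_pos: [0.5361, 0.2968, 0.1333]
ee_rot: [-1.351, -0.001, -1.201]
wrist_force: [0.5, 0.6, -2.4]
width: 0.0137
```

Request:
{"op": "step_arm", "data": {
  "commands": [
    {"xyz":[-0.001,-0.0004,0.0049],"twist":[0,0,0]},
    {"xyz":[-0.002,-0.0008,0.0098],"twist":[0,0,0]},
    {"xyz":[-0.003,-0.0012,0.0146],"twist":[0,0,0]},
    {"xyz":[-0.0041,-0.0016,0.0195],"twist":[0,0,0]},
    {"xyz":[-0.0051,-0.002,0.0244],"twist":[0,0,0]},
    {"xyz":[-0.0061,-0.0024,0.0293],"twist":[0,0,0]},
    {"xyz":[-0.0071,-0.0028,0.0342],"twist":[0,0,0]},
    {"xyz":[-0.0081,-0.0031,0.039],"twist":[0,0,0]},
    {"xyz":[-0.0092,-0.0035,0.0439],"twist":[0,0,0]},
    {"xyz":[-0.0102,-0.0039,0.0488],"twist":[0,0,0]},
    {"xyz":[-0.0122,-0.0047,0.0586],"twist":[0,0,0]}
  ]
}}

```text
time: 26.03
tool_pos: [0.5229, 0.2918, 0.1914]
ee_rot: [-1.353, -0.001, -1.201]
wrist_force: [-0.4, 0.2, -4.1]
width: 0.0136
```

```bash
python3 - <<'E'
from h import *
p,d=snap("scene","s11"); p2,d=snap("top","t11"); crop(p2,290,420,255,320,6,"cd11")
o=robot.get_obs(); print(o['tool_pos'],o['ee_rot'],o['wrist_force'],o['width'])
E
```

```text
[0.52452938 0.29252388 0.19488423] [-1.34651428e+00 -2.24997949e-04 -1.20084306e+00] [ 1.23023179 -0.7176376  -2.57524187] 0.014137005854633454
```

View pics/s11.png

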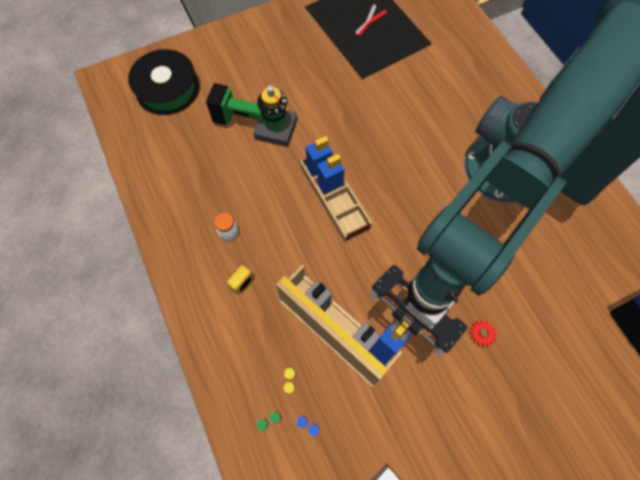

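View pics/cd11.png

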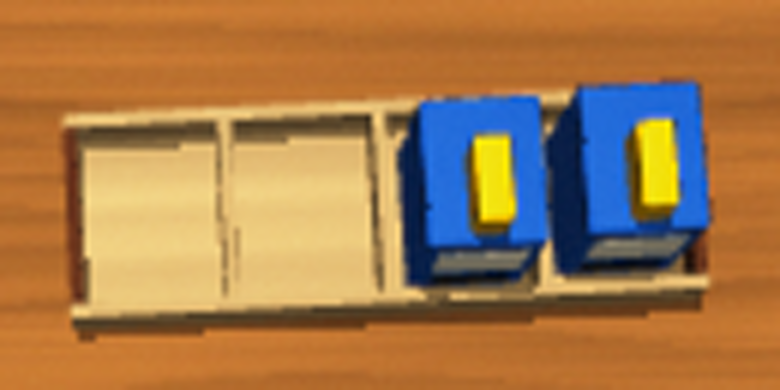

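Request:
{"op": "step_arm", "data": {
  "commands": [
    {"xyz":[-0.003,-0.001,0.01],"twist":[0,0,0]},
    {"xyz":[-0.006,-0.002,0.022],"twist":[0,0,0]},
    {"xyz":[-0.011,-0.004,0.034],"twist":[-0.6,1.5,0]},
    {"xyz":[-0.019,-0.007,0.044],"twist":[-1.2,3,0]},
    {"xyz":[-0.028,-0.011,0.05],"twist":[-1.8,4.6,0]},
    {"xyz":[-0.037,-0.014,0.05],"twist":[-2.4,6.2,0]},
    {"xyz":[-0.047,-0.018,0.05],"twist":[-3,7.8,0]},
    {"xyz":[-0.056,-0.022,0.05],"twist":[-3.5,9.1,0]},
    {"xyz":[-0.065,-0.025,0.05],"twist":[-4,10.4,0]},
    {"xyz":[-0.075,-0.029,0.05],"twist":[-4.54,11.76,0]},
    {"xyz":[-0.08,-0.035,0.05],"twist":[-4.54,11.76,0]},
    {"xyz":[-0.0851,-0.0451,0.05],"twist":[-4.54,11.76,0]}
  ]
}}

```text
time: 27.13
tool_pos: [0.4385, 0.2472, 0.2425]
ee_rot: [-1.569, 0.0, -1.2]
wrist_force: [-0.5, -0.3, -4.0]
width: 0.0133
```

Request:
{"op": "step_arm", "data": {
  "commands": [
    {"xyz":[0.001,-0.018,0],"twist":[0,0,-1]},
    {"xyz":[0.002,-0.038,0],"twist":[0,0,-3]},
    {"xyz":[0.003,-0.062,0],"twist":[0,0,-5]},
    {"xyz":[0.004,-0.088,0],"twist":[0,0,-7]},
    {"xyz":[0.005,-0.114,0],"twist":[0,0,-9]},
    {"xyz":[0.006,-0.14,0],"twist":[0,0,-11]},
    {"xyz":[0.007,-0.166,0],"twist":[0,0,-13]},
    {"xyz":[0.008,-0.192,0],"twist":[0,0,-15]},
    {"xyz":[0.009,-0.218,0],"twist":[0,0,-17]},
    {"xyz":[0.01,-0.244,0],"twist":[0,0,-18.5]},
    {"xyz":[0.0104,-0.268,0],"twist":[0,0,-19]},
    {"xyz":[0.0104,-0.2773,0],"twist":[0,0,-19]}
  ]
}}

```text
time: 28.13
tool_pos: [0.4485, -0.0336, 0.2425]
ee_rot: [-1.57, -0.003, -1.537]
wrist_force: [-0.4, -0.6, -4.2]
width: 0.014
```

Request:
{"op": "step_arm", "data": {
  "commands": [
    {"xyz":[0,0,0],"twist":[0,0,0]},
    {"xyz":[0,0,-0.012],"twist":[0,0,0]},
    {"xyz":[0,0,-0.025],"twist":[0,0,0]},
    {"xyz":[0,0,-0.04],"twist":[0,0,0]},
    {"xyz":[0,0,-0.05],"twist":[0,0,0]},
    {"xyz":[0,0,-0.06],"twist":[0,0,0]},
    {"xyz":[0,0,-0.065],"twist":[0,0,0]},
    {"xyz":[0,0,-0.065],"twist":[0,0,0]}
  ]
}}

```text
time: 28.8
tool_pos: [0.4481, -0.0295, 0.1754]
ee_rot: [-1.574, 0.001, -1.531]
wrist_force: [-0.8, 0.2, -3.6]
width: 0.0138
```

```bash
python3 - <<'E'
from h import *
p,d=snap("scene","s12"); crop(p,270,430,130,250,5,"s12c")
o=robot.get_obs(); print(o['tool_pos'],o['ee_rot'],o['wrist_force'],o['width'])
E
```

```text
[ 0.44872618 -0.02980085  0.17653271] [-1.57185833e+00  2.54508237e-04 -1.53165772e+00] [ 1.16187636 -0.19311016 -3.02248799] 0.013502580814020766
```

View pics/s12c.png

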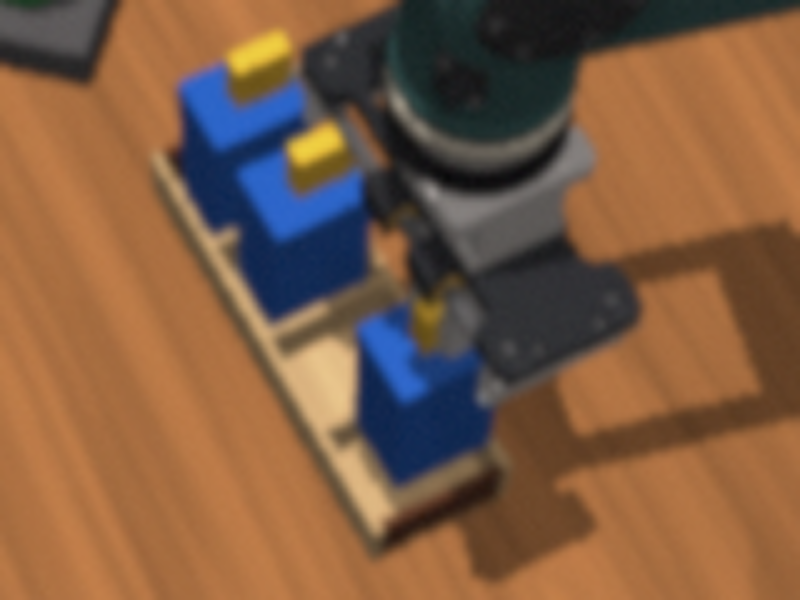

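Request:
{"op": "step_arm", "data": {
  "commands": [
    {"xyz":[0,0,-0.008],"twist":[0,0,0]},
    {"xyz":[0,0,-0.016],"twist":[0,0,0]},
    {"xyz":[0,0,-0.024],"twist":[0,0,0]},
    {"xyz":[0,0,-0.032],"twist":[0,0,0]},
    {"xyz":[0,0,-0.038],"twist":[0,0,0]},
    {"xyz":[0,0,-0.042],"twist":[0,0,0]},
    {"xyz":[0,0,-0.045],"twist":[0,0,0]},
    {"xyz":[0,0,-0.047],"twist":[0,0,0]},
    {"xyz":[0,0,-0.048],"twist":[0,0,0]},
    {"xyz":[0,0,-0.048],"twist":[0,0,0]}
  ]
}}

```text
time: 29.68
tool_pos: [0.4489, -0.0303, 0.1307]
ee_rot: [-1.571, -0.0, -1.532]
wrist_force: [-3.6, 0.6, 4.4]
width: 0.0138
```

Request:
{"op": "step_arm", "data": {
  "commands": [
    {"xyz":[0,0,0],"twist":[0,0,0]},
    {"xyz":[0,0,0],"twist":[0,0,0]},
    {"xyz":[0,0,0],"twist":[0,0,0]},
    {"xyz":[0,0,0],"twist":[0,0,0]},
    {"xyz":[0,0,0.008],"twist":[0,0,0]},
    {"xyz":[0,0,0.02],"twist":[0,0,0]},
    {"xyz":[0,0,0.04],"twist":[0,0,0]},
    {"xyz":[0,0,0.065],"twist":[0,0,0]},
    {"xyz":[0,0,0.09],"twist":[0,0,0]},
    {"xyz":[0,0,0.12],"twist":[0,0,0]},
    {"xyz":[0,0,0.15],"twist":[0,0,0]},
    {"xyz":[-0.03,-0.01,0.17],"twist":[0,0,0]}
  ],
  "fingers": 146
}}

```text
time: 30.68
tool_pos: [0.4219, -0.0399, 0.3021]
ee_rot: [-1.567, -0.0, -1.53]
wrist_force: [-0.6, 0.2, -0.1]
width: 0.04
```

Request:
{"op": "step_arm", "data": {
  "commands": [
    {"xyz":[-0.04,0,0],"twist":[0,0,0]},
    {"xyz":[-0.08,0,0],"twist":[0,0,0]},
    {"xyz":[-0.11,0,0],"twist":[0,0,0]},
    {"xyz":[-0.12,0,0],"twist":[0,0,0]},
    {"xyz":[-0.12,0,0],"twist":[0,0,0]}
  ]
}}

```text
time: 31.1
tool_pos: [0.2981, -0.0403, 0.3011]
ee_rot: [-1.566, -0.002, -1.534]
wrist_force: [0.4, -0.3, 0.3]
width: 0.04
```

```bash
python3 - <<'E'
from h import *
p,d=snap("scene","s13"); p2,d=snap("top","t13"); crop(p2,425,535,185,305,5,"dr13")
o=robot.get_obs(); print(o['tool_pos'],o['ee_rot'],o['joint_positions'])
crop(p,240,310,70,150,7,"dr13s")
E
```

```text
[ 0.29980527 -0.04042163  0.29981296] [-1.56835708e+00 -7.17919933e-04 -1.53275460e+00] [-3.22441024e-01 -4.75223724e-01  1.66855019e+00  2.02691355e-04
  1.94573048e+00  1.21038717e+00]
```

View pics/t13.png

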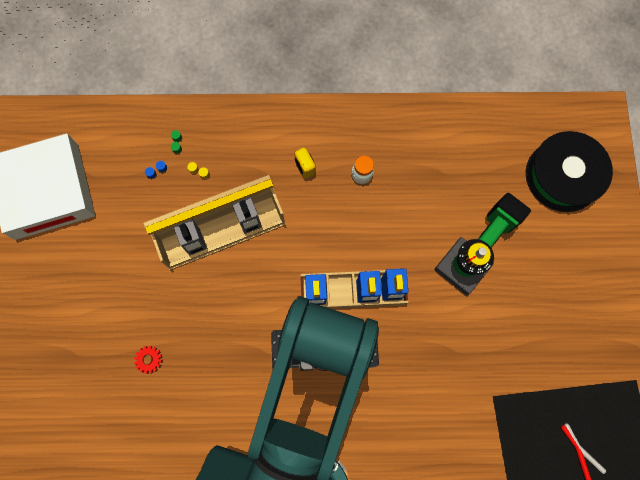

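View pics/s13.png

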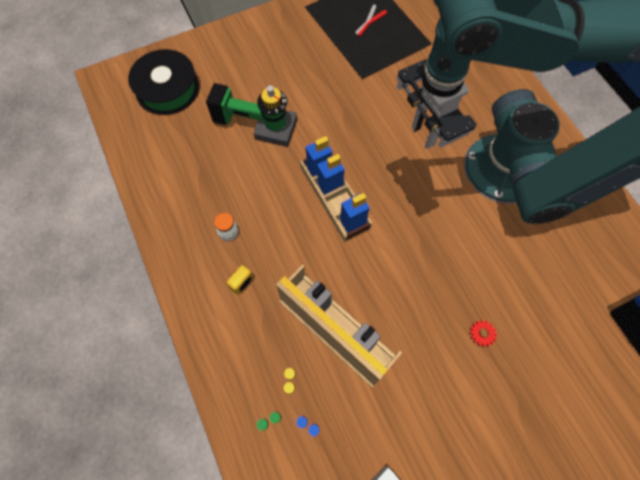

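View pics/dr13.png

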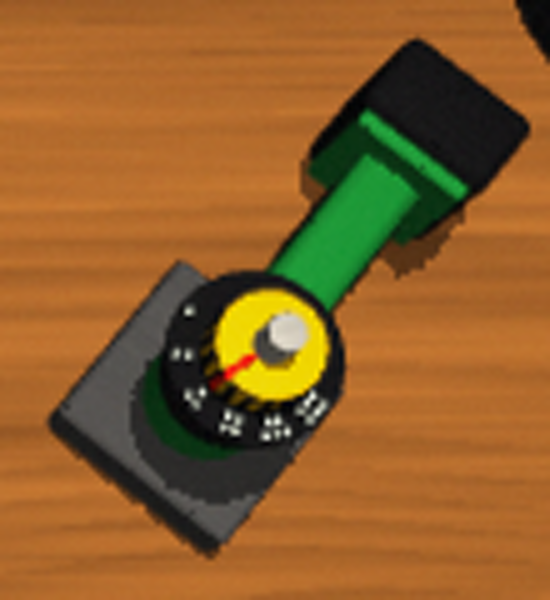

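View pics/dr13s.png

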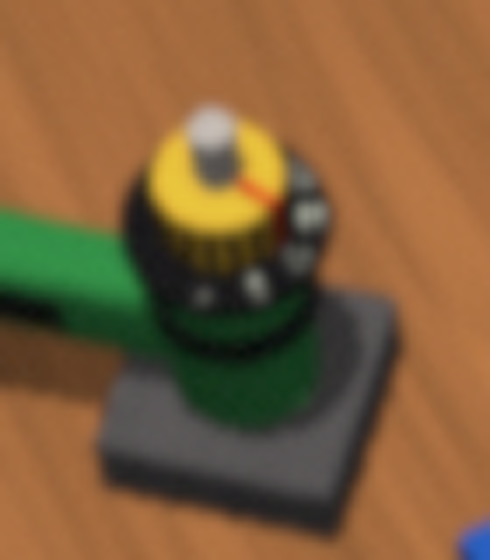

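```bash
python3 - <<'E'
from h import *
for tag,n,bx in (("t13","top",(455,505,230,285)),("s13","scene",(255,295,80,125))):
    p,d=load(tag); H=hsv(p); x0,x1,y0,y1=bx
    M=np.zeros(p.shape[:2],bool); M[y0:y1,x0:x1]=1
    y=M&(H[...,0]>20)&(H[...,0]<32)&(H[...,1]>180)&(H[...,2]>185)
    red=M&((H[...,0]<8)|(H[...,0]>172))&(H[...,1]>180)&(H[...,2]>120)
    steel=M&(H[...,1]<60)&(H[...,2]>150)&np.roll(M,0)
    for nm,m,z in (("yellow",y,.159),("red",red,.159)):
        v,u=np.nonzero(m); 
        if len(u): 
            P=np.array([ray(n,a,b,z) for a,b in zip(u,v)]); print(n,nm,len(u),'mean',P.mean(0).round(4),'bbox mid',((P.min(0)+P.max(0))/2).round(4),'ext',np.ptp(P,axis=0).round(4))
            if nm=="yellow":
                (cx,cy),r=cv2.minEnclosingCircle((P[:,:2]*1000).astype(np.float32)); print('  circ',cx,cy,r)
            else: cv2.imwrite(f"pics/red_{n}.png",m[y0:y1,x0:x1].astype(np.uint8)*255)
W=cloud("top",load("t13")[1]); p,_=load("t13"); H=hsv(p)
vv,uu=np.mgrid[0:480,0:640]; s=(uu>430)&(uu<535)&(vv>190)&(vv<305)
m=s&(W[...,2]>.155)&(W[...,2]<.164); P=W[m]; print('z159',len(P),P.mean(0),np.percentile(P,[2,98],axis=0))
m=s&(W[...,2]>.175)&(W[...,2]<.195); P=W[m]; print('bit',len(P),P.mean(0))
m=s&(W[...,2]>.124)&(W[...,2]<.137); P=W[m]; (cx,cy),r=cv2.minEnclosingCircle((P[:,:2]).astype(np.float32)); print('scale',len(P),P.mean(0),cx,cy,r)
# handle/battery
m=s&(W[...,2]>.06)&(W[...,2]<.118)&(W[...,0]>.53); P=W[m]; print('handle mean',P.mean(0))
g=(H[...,0]>45)&(H[...,0]<80)&(H[...,1]>150)&m; P=W[g]; print('green',P.mean(0)); q=P[:,:2]-P[:,:2].mean(0); print(np.linalg.svd(q,full_matrices=0)[2][0])
# white dots
w=(H[...,1]<60)&(H[...,2]>120)&s&(W[...,2]<.145)&(W[...,2]>.12)
n_,l,st,c=cv2.connectedComponentsWithStats(w.astype(np.uint8)); 
for i in range(1,n_): print(st[i,4],c[i].round(1),ray("top",*c[i],.131).round(4))
E
```

```text
top yellow 259 mean [ 0.5156 -0.3865  0.159 ] bbox mid [ 0.5161 -0.3873  0.159 ] ext [0.047  0.0481 0.    ]
  circ 516.0950317382812 -387.3863220214844 24.224292755126953
top red 9 mean [ 0.5066 -0.3718  0.159 ] bbox mid [ 0.5061 -0.3724  0.159 ] ext [0.0088 0.0116 0.    ]
scene yellow 118 mean [ 0.5191 -0.3841  0.159 ] bbox mid [ 0.5155 -0.3866  0.159 ] ext [0.047 0.044 0.   ]
  circ 515.6128540039062 -387.4006652832031 23.678571701049805
z159 291 [ 0.51408059 -0.38499866  0.15894699] [[ 0.49325516 -0.40922673  0.15524865]
 [ 0.53828864 -0.36370598  0.16304359]]
bit 59 [ 0.51498989 -0.38634548  0.18414164]
scale 522 [ 0.51154878 -0.38239541  0.13093724] 0.5161445736885071 -0.3872579336166382 0.040908489376306534
handle mean [ 0.61303945 -0.46953463  0.09837761]
green [ 0.59643656 -0.45555639  0.09009708]
[-0.75943154  0.65058723]
2 [462.5 247. ] [ 0.5372 -0.3594  0.131 ]
2 [460.  255.5] [ 0.5178 -0.3525  0.131 ]
2 [462.  255.5] [ 0.5177 -0.3569  0.131 ]
5 [463.  264.6] [ 0.4971 -0.3578  0.131 ]
1 [465. 263.] [ 0.5006 -0.3625  0.131 ]
14 [486.8 266.4] [ 0.4925 -0.4104  0.131 ]
2 [470.  267.5] [ 0.4904 -0.3729  0.131 ]
7 [471.  269.9] [ 0.4851 -0.3748  0.131 ]
4 [479.2 268.8] [ 0.4874 -0.3933  0.131 ]
3 [477.7 271.7] [ 0.4809 -0.3893  0.131 ]
2 [480.  271.5] [ 0.4812 -0.3945  0.131 ]
2 [482.  270.5] [ 0.4834 -0.3991  0.131 ]
```

Request:
{"op": "step_arm", "data": {
  "commands": [
    {"xyz":[0.015,-0.022,0],"twist":[0,0,0]},
    {"xyz":[0.033,-0.052,0],"twist":[0,0,0]},
    {"xyz":[0.053,-0.084,0],"twist":[0,0,0]},
    {"xyz":[0.073,-0.116,0],"twist":[0,0,0]},
    {"xyz":[0.093,-0.148,0],"twist":[0,0,0]},
    {"xyz":[0.113,-0.18,0],"twist":[0,0,0]},
    {"xyz":[0.133,-0.212,0],"twist":[0,0,0]},
    {"xyz":[0.153,-0.244,0],"twist":[0,0,0]},
    {"xyz":[0.173,-0.276,0],"twist":[0,0,0]},
    {"xyz":[0.193,-0.308,0],"twist":[0,0,0]},
    {"xyz":[0.209,-0.334,0],"twist":[0,0,0]},
    {"xyz":[0.2171,-0.3471,0],"twist":[0,0,0]}
  ],
  "fingers": 80
}}

```text
time: 32.2
tool_pos: [0.5187, -0.3909, 0.2942]
ee_rot: [-1.574, 0.003, -1.534]
wrist_force: [-0.4, 0.6, -0.5]
width: 0.0647
```

Request:
{"op": "step_arm", "data": {
  "commands": [
    {"xyz":[0,0,0],"twist":[0,0,0]},
    {"xyz":[0,0,-0.02],"twist":[0,0,0]},
    {"xyz":[0,0,-0.04],"twist":[0,0,0]},
    {"xyz":[0,0,-0.06],"twist":[0,0,0]},
    {"xyz":[0,0,-0.07],"twist":[0,0,0]},
    {"xyz":[0,0,-0.08],"twist":[0,0,0]},
    {"xyz":[0,0,-0.08],"twist":[0,0,0]}
  ]
}}

```text
time: 32.78
tool_pos: [0.5158, -0.3863, 0.2162]
ee_rot: [-1.574, 0.003, -1.532]
wrist_force: [0.0, -0.1, -0.1]
width: 0.0645
```

```bash
python3 - <<'E'
from h import *
p,d=snap("scene","s14"); crop(p,200,360,40,160,5,"s14c")
o=robot.get_obs(); print(o['tool_pos'],o['ee_rot'],o['joint_positions'],o['width'])
E
```

```text
[ 0.51611326 -0.38674245  0.21796317] [-1.57227297e+00  1.51155705e-03 -1.53191496e+00] [-7.30980619e-01  3.02459779e-01  1.10997451e+00  5.82608683e-05
  1.73127070e+00  8.00942472e-01] 0.06463498956123999
```

View pics/s14c.png

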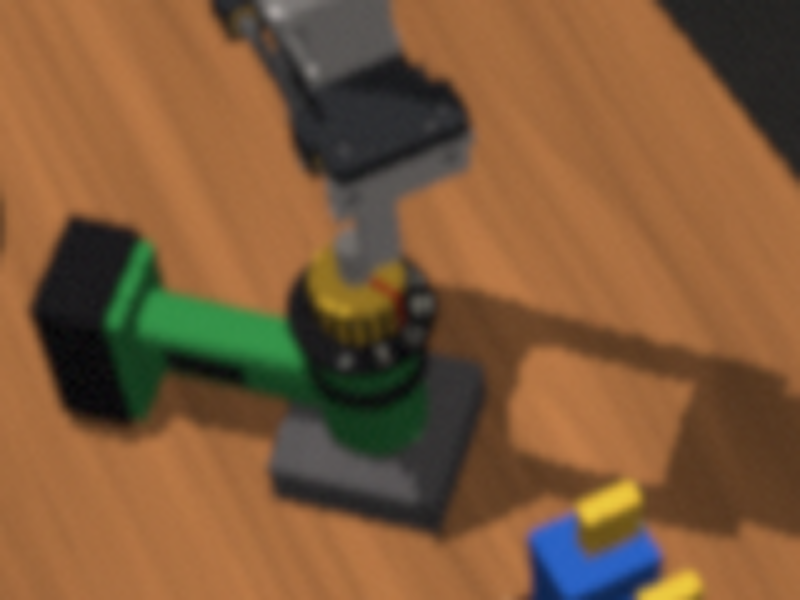

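Request:
{"op": "step_arm", "data": {
  "commands": [
    {"xyz":[0,0,-0.015],"twist":[0,0,0]},
    {"xyz":[0,0,-0.03],"twist":[0,0,0]},
    {"xyz":[0,0,-0.042],"twist":[0,0,0]},
    {"xyz":[0,0,-0.053],"twist":[0,0,0]},
    {"xyz":[0,0,-0.062],"twist":[0,0,0]},
    {"xyz":[0,0,-0.069],"twist":[0,0,0]},
    {"xyz":[0,0,-0.073],"twist":[0,0,0]},
    {"xyz":[0,0,-0.075],"twist":[0,0,0]},
    {"xyz":[0,0,-0.075],"twist":[0,0,0]}
  ]
}}

```text
time: 33.58
tool_pos: [0.5161, -0.3874, 0.1439]
ee_rot: [-1.571, 0.0, -1.533]
wrist_force: [-0.4, -0.3, -0.2]
width: 0.0645
```

Request:
{"op": "step_arm", "data": {
  "commands": [
    {"xyz":[0,0,0],"twist":[0,0,0]},
    {"xyz":[0,0,0],"twist":[0,0,0]},
    {"xyz":[0,0,0],"twist":[0,0,0]},
    {"xyz":[0,0,0],"twist":[0,0,0]},
    {"xyz":[0,0,0],"twist":[0,0,0]},
    {"xyz":[0,0,0],"twist":[0,0,0]},
    {"xyz":[0,0,0],"twist":[0,0,0]}
  ],
  "fingers": 255
}}

```text
time: 34.17
tool_pos: [0.5164, -0.3878, 0.1449]
ee_rot: [-1.57, -0.001, -1.533]
wrist_force: [0.3, -1.3, 2.6]
width: 0.0492
```

Request:
{"op": "step_arm", "data": {
  "commands": [
    {"xyz":[0,0,0],"twist":[0,0,3]},
    {"xyz":[0,0,0],"twist":[0,0,6]},
    {"xyz":[0,0,0],"twist":[0,0,10]},
    {"xyz":[0,0,0],"twist":[0,0,14]},
    {"xyz":[0,0,0],"twist":[0,0,18]},
    {"xyz":[0,0,0],"twist":[0,0,22]},
    {"xyz":[0,0,0],"twist":[0,0,26]},
    {"xyz":[0,0,0],"twist":[0,0,30]},
    {"xyz":[0,0,0],"twist":[0,0,34]},
    {"xyz":[0,0,0],"twist":[0,0,38]},
    {"xyz":[0,0,0],"twist":[0,0,42]},
    {"xyz":[0,0,0],"twist":[0,0,45]}
  ]
}}

```text
time: 35.17
tool_pos: [0.5164, -0.3878, 0.1449]
ee_rot: [-1.571, -0.002, -0.744]
wrist_force: [0.4, -1.0, 2.2]
width: 0.0494
```

Request:
{"op": "step_arm", "data": {
  "commands": [
    {"xyz":[0,0,0],"twist":[0,0,3]},
    {"xyz":[0,0,0],"twist":[0,0,6]},
    {"xyz":[0,0,0],"twist":[0,0,10]},
    {"xyz":[0,0,0],"twist":[0,0,14]},
    {"xyz":[0,0,0],"twist":[0,0,18]},
    {"xyz":[0,0,0],"twist":[0,0,21]},
    {"xyz":[0,0,0],"twist":[0,0,23.8]},
    {"xyz":[0,0,0],"twist":[0,0,23.8]},
    {"xyz":[0,0,0],"twist":[0,0,23.8]}
  ]
}}

```text
time: 35.92
tool_pos: [0.5164, -0.3878, 0.1449]
ee_rot: [-1.572, -0.002, -0.333]
wrist_force: [0.3, -2.1, 4.2]
width: 0.0494
```

```bash
python3 - <<'E'
from h import *
p,d=snap("scene","s15"); crop(p,220,320,60,135,8,"s15c"); p,d=snap("top","t15"); crop(p,425,535,205,305,5,"t15c")
o=robot.get_obs(); print(o['tool_pos'],o['ee_rot'],o['wrist_force'],o['wrist_torque'],o['width'])
E
```

```text
[ 0.51637181 -0.38776297  0.14489246] [-1.57153981e+00 -1.48736751e-03 -3.32749659e-01] [ 0.1527217  -0.82683542  4.88833203] [-0.23270561 -0.0938407   0.03128502] 0.04964468915611416
```

View pics/s15c.png

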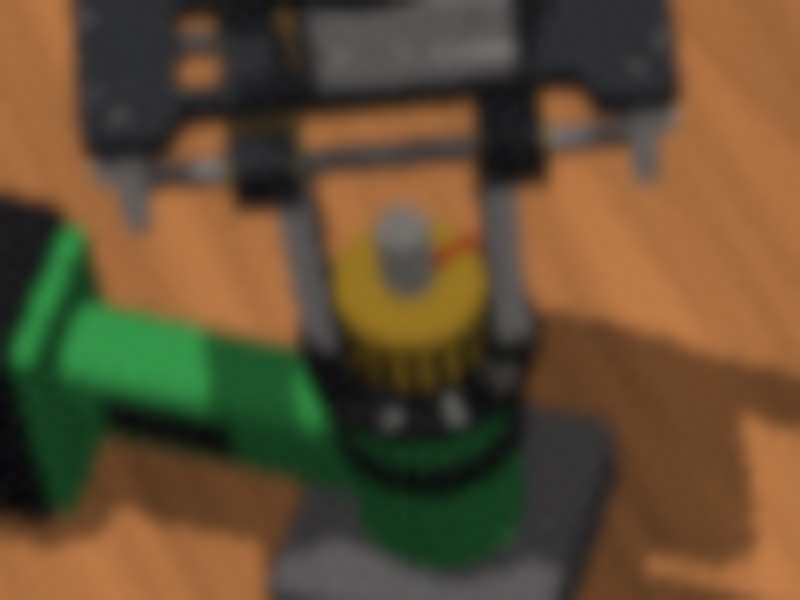

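View pics/t15c.png

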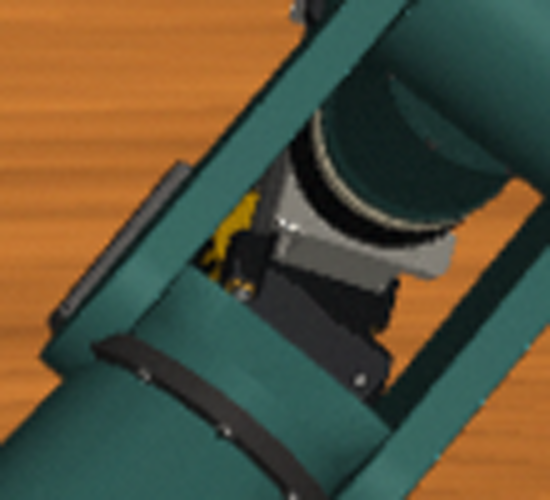

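Pointer turned with the grip (red line now at about (277,90) in the scene picture). I release, rise and check.

Request:
{"op": "step_arm", "data": {
  "commands": [
    {"xyz":[0,0,0],"twist":[0,0,0]},
    {"xyz":[0,0,0],"twist":[0,0,0]},
    {"xyz":[0,0,0],"twist":[0,0,0]},
    {"xyz":[0,0,0],"twist":[0,0,0]},
    {"xyz":[0,0,0.01],"twist":[0,0,0]},
    {"xyz":[0,0,0.025],"twist":[0,0,0]},
    {"xyz":[0,0,0.045],"twist":[0,0,0]},
    {"xyz":[0,0,0.07],"twist":[0,0,0]},
    {"xyz":[0,0,0.1],"twist":[0,0,0]},
    {"xyz":[0,0,0.13],"twist":[0,0,0]},
    {"xyz":[0,0,0.15],"twist":[0,0,0]}
  ],
  "fingers": 80
}}

```text
time: 36.93
tool_pos: [0.5164, -0.3875, 0.2985]
ee_rot: [-1.572, -0.004, -0.332]
wrist_force: [-0.1, -0.3, -0.1]
width: 0.0645
```

Request:
{"op": "step_arm", "data": {
  "commands": [
    {"xyz":[-0.025,0.02,0],"twist":[0,0,0]},
    {"xyz":[-0.05,0.04,0],"twist":[0,0,0]},
    {"xyz":[-0.075,0.06,0],"twist":[0,0,0]},
    {"xyz":[-0.1,0.08,0],"twist":[0,0,0]},
    {"xyz":[-0.125,0.1,0],"twist":[0,0,0]},
    {"xyz":[-0.15,0.12,0],"twist":[0,0,0]},
    {"xyz":[-0.175,0.14,0],"twist":[0,0,0]},
    {"xyz":[-0.2,0.16,0],"twist":[0,0,0]},
    {"xyz":[-0.22,0.18,0],"twist":[0,0,0]},
    {"xyz":[-0.22,0.18,0],"twist":[0,0,0]},
    {"xyz":[-0.22,0.18,0],"twist":[0,0,0]}
  ]
}}

```text
time: 37.85
tool_pos: [0.2958, -0.2069, 0.2955]
ee_rot: [-1.572, -0.004, -0.332]
wrist_force: [1.3, 0.1, -0.6]
width: 0.0644
```

```bash
python3 - <<'E'
from h import *
p,d=snap("scene","s16"); p2,d=snap("top","t16"); crop(p2,425,535,185,305,5,"dr16")
H=hsv(p2); M=np.zeros(p2.shape[:2],bool); M[230:285,455:505]=1
red=M&((H[...,0]<8)|(H[...,0]>172))&(H[...,1]>180)&(H[...,2]>120)
v,u=np.nonzero(red); P=np.array([ray("top",a,b,.159) for a,b in zip(u,v)]); q=P.mean(0)-[.516,-.387,.159]; print(len(u),P.mean(0),np.degrees(np.arctan2(q[1],q[0]))%360,'expected 191')
o=robot.get_obs(); print(o['time'],o['tool_pos'],o['joint_positions'],o['wrist_force'])
crop(p2,290,420,255,320,6,"cd16")
# fins
y=(H[...,0]>20)&(H[...,0]<30)&(H[...,1]>200)&(H[...,2]>200)
n,l,s,c=cv2.connectedComponentsWithStats(y.astype(np.uint8))
for i in range(1,n):
    if 30<s[i,4]<300: print(s[i,4],c[i].round(1),ray("top",*c[i],.152).round(4))
E
```

```text
10 [ 0.50015865 -0.39075434  0.159     ] 193.3329015801782 expected 191
37.95 [ 0.29650744 -0.20774033  0.29456076] [-7.68164184e-01 -3.38354136e-01  1.59029562e+00  4.27365214e-05
  1.88833897e+00 -4.36438701e-01] [-0.23816321 -0.01098694 -1.26442242]
267 [304.6 159. ] [ 0.741  -0.0072  0.152 ]
72 [191.6 166.1] [0.7257 0.2498 0.152 ]
70 [202.7 171.4] [0.7125 0.2241 0.152 ]
254 [478.  253.5] [ 0.5175 -0.3871  0.152 ]
78 [399.2 281.8] [ 0.456  -0.2112  0.152 ]
79 [371.9 284.4] [ 0.4508 -0.1516  0.152 ]
78 [315.8 287.3] [ 0.4454 -0.0298  0.152 ]
```

View pics/t16.png

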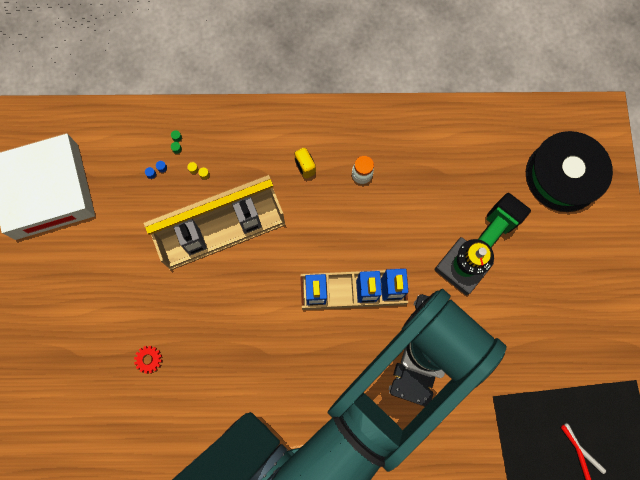

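View pics/s16.png

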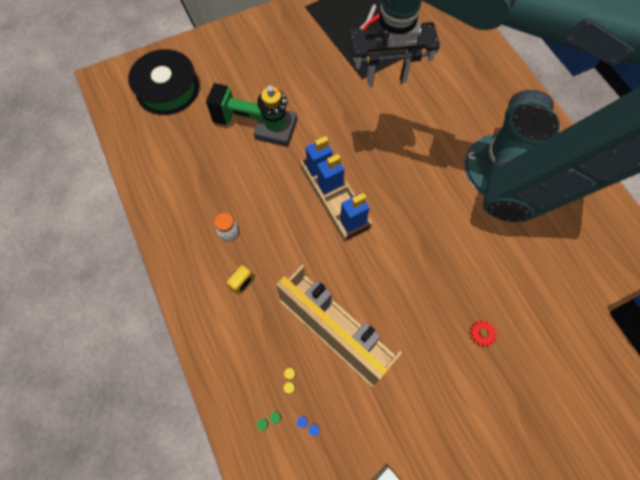

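View pics/dr16.png

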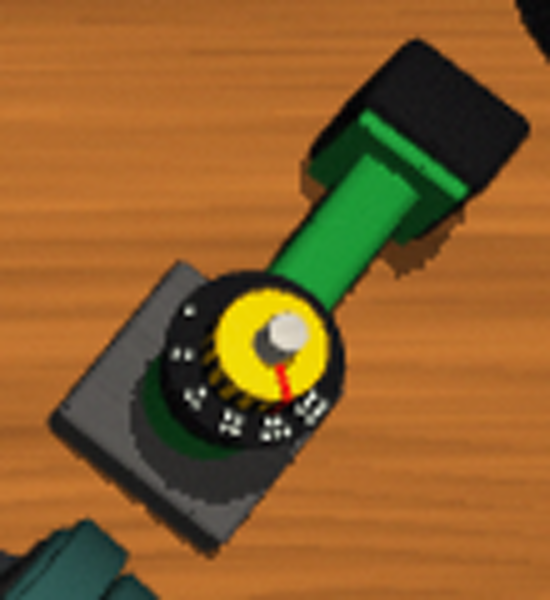

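View pics/cd16.png

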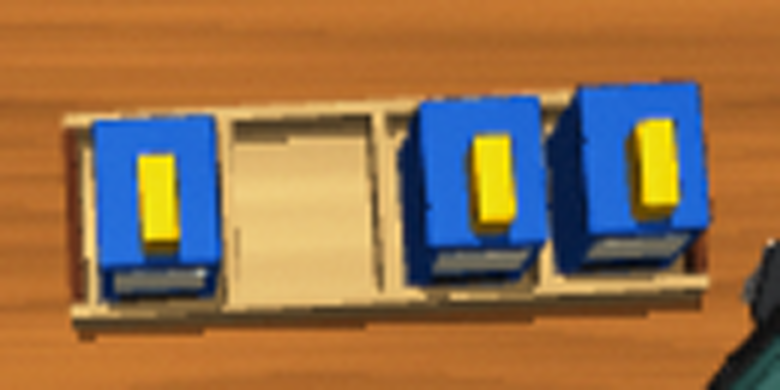

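```bash
python3 - <<'E'
from h import *
ax=np.array([.516,-.387])
for tag in("t0","t16"):
    p,d=load("top0" if tag=="t0" else tag); a=p.astype(int)
    m=(a[...,0]>110)&(a[...,1]<95)&(a[...,2]<80)
    m[:230]=0;m[285:]=0;m[:,:455]=0;m[:,505:]=0
    v,u=np.nonzero(m)
    P=np.array([ray("top",x,y,.159)[:2] for x,y in zip(u,v)]); q=P-ax; r=np.hypot(*q.T); w=r<.0255
    print(tag,len(u),np.degrees(np.arctan2(q[:,1],q[:,0])).round(0)%360,(r*1000).round(0),'mean top',np.degrees(np.arctan2(*q[w].mean(0)[::-1]))%360)
for n in range(1,7):
    t=.935+.6*(n-1); X=[*(ax+.034*np.array([np.cos(t),np.sin(t)])),.131]; u,v=proj("top",X); print(n,np.degrees(t).round(1),((u-425)*5).__round__(),((v-185)*5).__round__())
t=.935+2.4
for r,z in((.009,.159),(.025,.159),(.025,.132)): u,v=proj("top",[*(ax+r*np.array([np.cos(t),np.sin(t)])),z]); print(round((u-425)*5),round((v-185)*5))
E
```

```text
t0 133 [353. 350.  45.  44.  42.  41.  39.  38.  36.  34.  32.  30.  28.  26.
  24.  22.  19.  17.  14.  12.   9.   6.   4.   1. 358. 355. 353.  48.
  47.  45.  42.  41.  39.  38.  36.  34.  32.  30.  27.  25.  23.  20.
  18.  15.  12.  10.   7.   4.   1. 358. 355. 353. 355. 355.  43. 359.
 307.  51.  41.  23.  20.  16.  13.  10.   6.   2. 306.  57.  54.  41.
  38.  33.  30.  28. 305. 303. 302. 301. 300.  57.  38. 304. 303. 302.
 300. 299. 298.  59.  63. 292. 290. 289. 288.  47. 276. 116. 122. 130.
 237. 120. 125. 208. 119. 122. 126. 252. 121. 124. 125. 231. 214. 204.
 209. 213. 216. 200. 202. 207. 212. 221. 196. 218. 223. 226. 227. 228.
 183. 176. 174. 186. 196. 198. 200.] [49. 49. 66. 65. 63. 62. 60. 59. 57. 56. 55. 54. 53. 52. 51. 50. 49. 48.
 48. 47. 47. 47. 46. 46. 46. 46. 47. 66. 65. 63. 60. 59. 57. 56. 54. 53.
 52. 51. 50. 49. 48. 47. 46. 46. 45. 45. 44. 44. 44. 44. 44. 44. 42. 40.
 51. 37. 62. 56. 46. 38. 37. 36. 36. 35. 35. 35. 58. 60. 56. 43. 42. 39.
 38. 37. 57. 59. 60. 62. 64. 57. 39. 54. 55. 57. 59. 61. 63. 56. 57. 49.
 55. 58. 60. 25. 31. 12. 10.  9. 10. 15. 14.  9. 20. 19. 17. 34. 24. 22.
 25. 37. 39. 43. 44. 47. 48. 44. 45. 46. 49. 55. 45. 55. 60. 63. 64. 66.
 54. 63. 65. 66. 68. 69. 70.] mean top 120.81986836947118
t16 55 [350. 348.  30.  28.  24.  14.   6.   1. 358. 355. 353.  12.   7. 355.
 353. 355.  44.  43.  43.  54.  30.  28.  40.  38.  59.  63. 302. 276.
 194. 208. 190. 202. 252. 188. 197. 194. 192. 190. 196. 221. 188. 194.
 187. 192. 197. 231. 226. 214. 209. 200. 196. 183. 181. 176. 174.] [49. 50. 54. 53. 51. 48. 47. 46. 46. 46. 47. 45. 44. 44. 44. 40. 52. 51.
 48. 56. 38. 37. 40. 39. 56. 57. 44. 31.  8.  9. 10. 11. 34. 12. 13. 15.
 17. 19. 20. 25. 21. 22. 24. 24. 25. 37. 37. 39. 40. 44. 45. 54. 56. 63.
 65.] mean top 195.71592432740513
1 53.6 188 312
2 87.9 176 354
3 122.3 191 396
4 156.7 227 425
5 191.1 273 429
6 225.5 311 408
275 362
284 398
268 409
```

```bash
python3 - <<'E'
from h import *
a,_=load("top0"); b,_=load("t16")
for nm,(x0,x1,y0,y1) in dict(gear=(130,165,340,378),jar=(345,380,150,190),tape=(290,320,145,182),grey1=(178,200,220,250),grey2=(236,258,196,230)).items():
    print(nm,np.abs(a[y0:y1,x0:x1].astype(int)-b[y0:y1,x0:x1]).mean().round(2))
print(robot.close_job())
E
```

```text
gear 4.03
jar 4.54
tape 4.34
grey1 8.91
grey2 17.53
the job is handed in; nothing more can be done
None
```

I took all three blue cassettes out of the rack and stood one in each of three caddy bays: both end bays and one inner bay. Each was gripped by its fin, tipped about the toe lip and lifted out along its own axis. I then turned the clutch collar two settings, from 3 to 5, and handed the job in. The last clock reading before hand-in was 37.95 s of the 210 s allowed.

**Cassettes:** The last pictures show all three upright in their bays. Only three blue cassettes were present. The caddy was knocked about 17 mm partway through, so I measured it again before the second placing.

**Collar:** The red pointer points at the five-dot group. Its measured bearing was about 192–196°, depending on which pixels I used, against 191° expected. Settings are 34° apart.

**Other things on the bench:** The gear, glue jar and tape measure look unchanged from the first picture. Both grey cassettes are still in the rack. Their image patches did change, by 8.9 and 17.5 grey levels against about 4 for the bystanders. I put this down to the neighbouring cassettes being gone, but I did not measure the grey ones' poses separately.

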